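# Draw the dried pedal out of the parts dryer

### The arm

A 6-joint arm with a two-finger parallel gripper is mounted at the origin on a cart in front of the work surface, level with it; the furniture and walls round the work are solid. World frame = base frame: x ahead of the robot, y to its left, z up, the work surface at z = 0. Lengths are in m, angles in rad, forces in N, time in s.
With the tool pointing down it reaches from about 0.3 to 0.775 m from the base axis. Payload 14.6 kg.
Tool frame: the origin (TCP) lies at the very end of the fingers, on their centre line; the grasp point (between the pads) lies 19 mm behind it; y points along the fingers, z is the direction in which the jaws open and shut, and the axes are right-handed (so a half turn about y gives the same grasp; the last joint's range is limited). The gripper opens to 94 mm and grips with 3 to 60 N. Pads are 16 mm wide; open, the fingers measure 119 mm over their backs; the gripper's body (75 mm by 177 mm) begins 78 mm behind the grasp point.
Start: joints at [-1.319, 0.3, 1.521, -0, 1.321, -0.067], TCP at [0.172, -0.522, 0.175] pointing down, gripper open.
Joint ranges: [-3.03, 3.03], [-0.79, 2.21], [0.23, 2.52], [-1.04, 4.18], [0, 3.07], [-2.55, 2.55]. Speed limits (rad/s): [2.22, 2.22, 2.57, 3.14, 3.14, 3.14].

### API

Orientations are given as [roll, pitch, yaw] about the fixed x, y, z axes, in that order (R = Rz(yaw) Ry(pitch) Rx(roll)).
In Python, from station import get_obs, camera, job gives the robot as it stands.
- The arm moves only by the tool step_arm, never from a script. Its argument "targets" is a list of rows, each a list of 6 numbers: the shift along the tool's x, y, z in mm, then the turn, a rotation vector about the tool's x, y, z in degrees. In form: [[dx, dy, dz, rx, ry, rz], ...]. A call has 1 to 12 rows; each row shifts and turns the commanded pose from where the row before left it, along the tool's axes as they then stand; what a row does not reach is not made up. A row lasts 1/8 s, in which the tool goes at most 62.5 mm and 10.7 degrees, less where a joint would pass 70% of its speed; a pose out of reach is approached as far as the arm can. A call is refused whole if a number of a shift passes 62.5 or a number of a turn 10.7, either way. A call with a gripper value outside its range is refused whole. "gripper" is the opening, from -1 (shut) to 1 (fully open), set as the call begins (left out, the last holds). The fingers move at their own pace and stop on an object; "squeeze" is the grip in N (left out, the last holds). Time passes only in rows, so rows that do not move let the fingers close. It gives the time, the measured TCP pose, the force and the opening at its end, in the units of the state.
- get_obs(): the state, without advancing time (a new reading comes with each control period).
- camera(name): name is "scene" or "side" or "wrist"; returns a dict with "pixels" (420x560x3 uint8, red, green, blue), "intrinsics" (3x3 intrinsics, pixels), "R" (3x3) and "t" (3): a world point X has camera coordinates R X + t; the wrist camera has in their place "tool_from_camera" (4x4, takes a point from camera to tool coordinates, whose origin is the TCP and whose axes are the tool frame's). Camera axes: x right, y down, z forward; pixel columns grow to the right and rows downward; lengths in m; the calibration is good to about 2 mm. The wrist camera is an equidistant fisheye: a pixel r from the principal point sees the ray r / f radians off the axis. A picture is of the moment at which its call begins: read the wrist's pose just before it. There is no depth.
- job.hand_in(): hands the job in, once; it reports no verdict.
The state is a dict: "time_s": time; "qpos": joint angles; "joint_vel": joint speeds; "tau": joint torques, N m; "ee_pos": TCP position; "eef_rot": TCP orientation; "force": force on the tool from outside, world axes, zero at the start; "moment": the same for the moment, N m; "grip_width": finger opening in m.
Only numpy, scipy, OpenCV 4.12 (cv2) and the standard library are available. Lean on these libraries where they do the work, as an engineer would, in place of code of your own. Each camera call takes 0.05 s, during which the arm holds its last target.

### The job

The washed pedal in the bench dryer is dry: turn the lever on the dryer's roof right round to off, which also frees the sliding door, then slide the door fully up and leave it up. Take the pull hook from its cradle, drop its bent end inside the wire basket behind the near rim and draw the basket gently out of the chamber until it stands wholly on the dryer's drip apron, clear of the door, with the pedal still in it; the basket is hot, so only the hook may touch it. Then lay the hook back in its cradle as it was, and leave the other things on the bench alone.

Things in the scene. Friction and masses are not known exactly. Their poses are not given: they have to be found in the camera images.
- dryer: Fixed grey sheet-metal bench dryer, 190 deep, 200 wide, roof at z = 148 mm. Origin: bench level, middle of the doorway; x points from the doorway into the chamber, z up. Chamber floor 6 mm above the bench, y -80 to +80, ceiling z = 136, back wall x = +177. Door channels beside the doorway (y = +-85 to 99) rise to z = 192, out to x = -20.
- apron_mid (a point): Centre of the flat steel drip apron in front of the doorway, at its top (z = 6 mm, level with the chamber floor; axes as the dryer's). It is 202 mm long (dryer x = -202 to 0) and 156 wide between low side lips (tops at z = 12); an end lip at x = -204 rises to z = 14.
- switch_lever (a joint): Flat lever on the roof, upright pivot at dryer x = 50, y = 75 mm; rad. 0 = on (arm along dryer +x); grows as the arm swings from dryer +x towards dryer +y (counter-clockwise from above); stop at 1.35 = off. Starts at 0 to 0.12. Opposite the arm a steel tongue bars the door's lug until about 0.6. Friction about 2 N at the knob; stays where left.
- lever_knob (a point): Middle of the upright black knob (18 mm diameter, 35 mm high, free from z = 166 to 201 mm) at the end of the lever's arm, 65 mm from the pivot.
- lift_door (a joint): Steel sash door, slides straight up; m. 0 = shut, 0.13 = fully up. Needs about 9 N, stays where it is left. Fully up, its lower edge is at z = 138 mm. With the door up the lever cannot be turned back on.
- door_handle (a point): Middle of the black bar handle (12 mm diameter, 100 mm long, along the dryer's y axis) on top of the door; 192 mm above the bench when shut, 44 mm above the roof; it lies 7.5 mm in front of the doorway plane.
- basket: Loose steel wire basket, 115 (x) by 132 (y) by 55 mm high, walls and base 4 mm; 0.15 to 0.31 kg. Origin: centre of its underside. Its x axis lies along the dryer's (within 0.1 rad), so its near wall is at x = -57.5 mm. It starts in the chamber, its near wall 38 to 52 mm inside the doorway, hidden by the shut door.
- basket_rim (a point): Middle of the top of the basket's near rim (x = -55.5 mm, 55 mm above its underside).
- pedal_mid (a point): Centre of the loose black bicycle pedal lying flat in the basket (84 by 118 by 22 mm, 0.19 kg), long side along the basket's y. At the start 15 to 20 mm lie free between it and the near wall. Its top is 32 mm above the bench, so a hook end held at 38 to 40 mm clears it.
- hook_grip (a point): Centre of the pull hook's square wooden handle (100 by 22 by 22 mm); hook 222 mm long, 0.16 kg. x runs along it to the hook end, z up as it lies in the cradle. Ahead of the handle a ferrule (16 mm thick, to x = 62) and an 8 mm rod on the handle's axis to x = 161, bent straight down: the leg spans x = 164 to 172, its end 36 mm below the axis.
- hook_tip (a point): The end of the hook's bent leg: 165.5 mm ahead of hook_grip along its x and 34 mm below the axis.
- cradle: Fixed steel cradle. Origin: bench level, under the middle of the hook's handle; x points along the lying hook to its hook end. Base plate 160 by 46. The hook lies with hook_grip at x = 0, y = 0, z = 62 mm. Rear fork x = -38 (slot 30 wide, floor z = 51, takes the handle), front fork x = +100 (slot 16 wide, floor z = 58, takes the rod); slots flare open to z = 77 and 84.
- grease_tub: Bystander: blue-lidded round tub, 72 mm across, 62 high. Origin: centre of its underside.
- lube_bottle: Bystander: small upright oil bottle with a pointed cap, 42 mm across, 123 high. Origin: centre of its underside.
- bell: Bystander: domed handlebar bell, 53 by 66 by 31 mm. Origin: centre of its underside.
- patch_tin: Bystander: flat tin, 57 by 92 by 20 mm. Origin: centre of its underside.
- magnet_dish: Bystander: round steel dish with bolts, 95 mm across, 22 high. Origin: centre of its underside.

How it is judged:
On the way, in this order (a step that is already met when the one before it is completed fails the run):
1. the lever is turned off (past 1.15 rad) with the door still shut (value of joint switch_lever above 1.15 rad and value of joint lift_door below 0.012 m), for 0.1 s.
2. the door is up (at least 118 of 130 mm) (value of joint lift_door above 0.118 m), for 0.2 s.
3. the hook's end is inside the basket, below the near rim, while the basket is still in the chamber (x of hook_tip in the frame of basket between -0.056 and 0.03 m and z of hook_tip in the frame of basket below 0.053 m and x of basket in the frame of dryer above 0.07 m), for 0.05 s.
4. the hook has drawn the basket wholly out of the doorway onto the apron (x of basket in the frame of dryer below -0.07 m and z of hook_tip in the frame of basket below 0.053 m and horizontal distance between hook_tip and basket below 0.09 m), for 0.1 s.
At the end, for the whole second after the job is handed in: Lever off (>1.1 rad); door up (>110 mm); basket flat and still on the apron, centre 70-146 mm in front of the doorway, within 22 mm of the middle line, pedal flat in it; hook in both forks, end hanging down (handle centre +16/-25 mm lengthwise, 8 mm sideways, 6 mm in height) (value of joint switch_lever above 1.1 rad and value of joint lift_door above 0.11 m and x of basket in the frame of dryer between -0.146 and -0.07 m and y of basket in the frame of dryer between -0.022 and 0.022 m and height (world z) of basket below 0.01 m and angle between basket's own z axis and vertical below 0.06 rad and linear speed of basket below 0.01 m/s and horizontal distance between pedal_mid and basket below 0.035 m and z of pedal_mid in the frame of basket below 0.03 m and x of hook_grip in the frame of cradle between -0.025 and 0.016 m and y of hook_grip in the frame of cradle between -0.008 and 0.008 m and z of hook_grip in the frame of cradle between 0.056 and 0.068 m and x of hook_tip in the frame of cradle above 0.12 m and z of hook_tip in the frame of cradle below 0.045 m); the robot touches nothing.
It fails at once if the gripper or arm touches the hot basket (contact force between any of the fingers, the arm and basket above 0.5 N).
It fails at once if the basket is tipped by more than 0.25 rad (angle between basket's own z axis and vertical above 0.25 rad).
It fails at once if the basket is jerked (faster than 0.5 m/s) (linear speed of basket above 0.5 m/s).
It fails at once if a bystander is moved by more than 30 mm (distance of any of grease_tub, lube_bottle, bell, patch_tin, magnet_dish from where it was at the start of the episode above 0.03 m).
It also fails if it takes over 72 s, if anything falls off the work surface, if the arm or the gripper's body presses on something with over 40 N, if the wrist force passes 120 N, or if a joint passes its speed limit or range.

## Working session

There is one attempt and no reset: what is moved stays moved. The work goes in short steps, Python scripts to look and compute and a tool call to move; the robot and the scene stay as the last step left them, time stands still between calls to the robot, and variables do not carry over. Pictures are saved under pics/ and viewed, and the job is handed in when it is done.

Besides the shell and the picture viewer there is one more tool, called by a JSON object that holds its "method" and its "body", one argument or row to a line. step_arm: Moves the arm, as the interface text tells. Its arguments: {"type":"object","properties":{"targets":{"type":"array","items":{"type":"array","items":{"type":"number"}}},"gripper":{"type":"number"},"squeeze":{"type":"number"}},"required":["targets"]}

```bash
mkdir -p pics; ls
python3 - <<'E'
from station import get_obs,camera,job
import cv2
print(get_obs())
for n in ("scene","side","wrist"):
    c=camera(n); cv2.imwrite(f"pics/{n}0.png",c["pixels"][:,:,::-1])
    print(n,{k:v.tolist() for k,v in c.items() if k!="pixels"})
E
```

```text
pics
{'time_s': 0.0, 'qpos': array([-1.31862918e+00,  3.00519542e-01,  1.52158053e+00, -3.83485367e-05,
        1.32073439e+00, -6.65901458e-02]), 'joint_vel': array([-0.00070678,  0.00116762,  0.00207621,  0.00128401,  0.00188423,
       -0.00078206]), 'tau': array([ 4.41792190e-04, -5.31808448e+01, -3.52732301e+01,  7.09131989e-02,
        2.44293694e-02, -1.08625734e-04]), 'ee_pos': array([ 0.17227663, -0.52199492,  0.17476003]), 'eef_rot': array([-1.57203786e+00,  4.55697445e-05, -2.82282588e+00]), 'force': array([ 1.19904827, -0.45900848, -0.1675778 ]), 'moment': array([-0.02540384,  0.00859431,  0.03076545]), 'grip_width': 0.09430471662913685}
scene {'intrinsics': [[381.6934179224674, 0.0, 278.70253078362236], [0.0, 381.6934179224674, 209.96148053415672], [0.0, 0.0, 1.0]], 'R': [[0.998926832567324, -0.046142632611356885, 0.004005075867828329], [-0.03635858776328164, -0.8347979596145799, -0.5493545482829773], [0.02869209425736401, 0.5486193799703283, -0.835579762588886]], 't': [-0.5734530262367147, 0.08819537352125272, 1.466289649729199]}
side {'intrinsics': [[448.2781558196666, 0.0, 275.1270316634602], [0.0, 448.2781558196666, 199.15236432976138], [0.0, 0.0, 1.0]], 'R': [[0.9804572291199518, 0.19631359317802577, -0.012829458287807004], [0.15500373545166268, -0.8110084142145995, -0.5641269308135819], [-0.1211505834177325, 0.551113713498996, -0.8255884028563444]], 't': [-0.5891197568886166, -0.007027727151526192, 1.4951356936828983]}
wrist {'intrinsics': [[325.19226210127806, 0.0, 272.9342114812739], [0.0, 325.19226210127806, 214.343012642664], [0.0, 0.0, 1.0]], 'tool_from_camera': [[0.0009841419616582736, 0.9721743947425885, 0.23425622226843865, -0.06737789362347638], [0.0012938626481647096, -0.23425737754312473, 0.9721737534957752, -0.20957849708200404], [0.9999986786911501, -0.0006536616087446885, -0.001488402651927785, -0.0005208331720055748], [0.0, 0.0, 0.0, 1.0]]}
```

View pics/scene0.png

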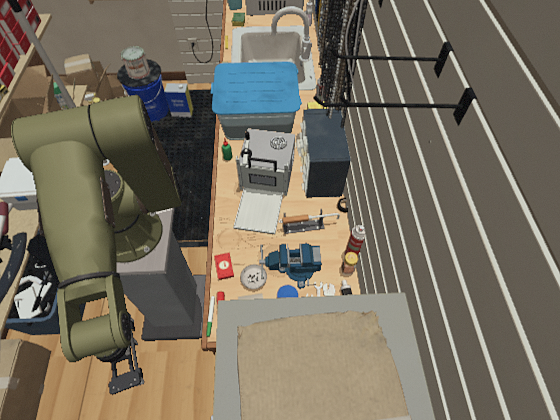

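View pics/side0.png

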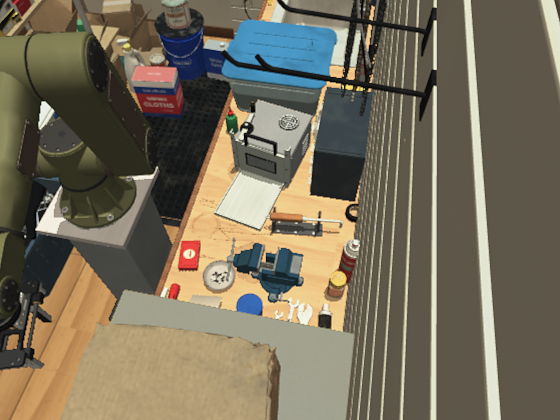

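View pics/wrist0.png

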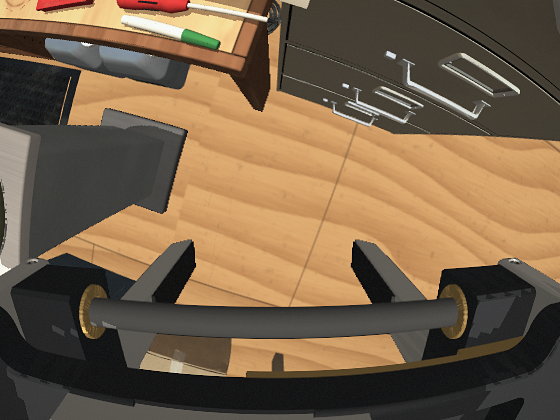

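```bash
cat > h.py <<'E'
from station import get_obs,camera,job
import cv2,numpy as np,json
from scipy.spatial.transform import Rotation as Ro
def shot(n,tag,crop=None,s=1):
    c=camera(n); im=c["pixels"][:,:,::-1].copy(); cv2.imwrite(f"pics/{tag}_full.png",im)
    save(im,tag,crop,s); return c
def save(im,tag,crop,s):
    if crop: x0,y0,x1,y1=crop; im=im[y0:y1,x0:x1]
    im=cv2.resize(im,None,fx=s,fy=s,interpolation=cv2.INTER_CUBIC)
    if crop:
        for u in range(-(-x0//10)*10,x1,10): cv2.line(im,(int((u-x0)*s),0),(int((u-x0)*s),8 if u%50==0 else 4),(0,0,255),1); (u%50==0) and cv2.putText(im,str(u),(int((u-x0)*s),18),0,.35,(0,0,255))
        for v in range(-(-y0//10)*10,y1,10): cv2.line(im,(0,int((v-y0)*s)),(8 if v%50==0 else 4,int((v-y0)*s)),(0,0,255),1); (v%50==0) and cv2.putText(im,str(v),(8,int((v-y0)*s)),0,.35,(0,0,255))
    cv2.imwrite(f"pics/{tag}.png",im)
E
python3 - <<'E'
from h import *
save(cv2.imread("pics/scene0.png"),"sc_d",(210,110,370,240),5)
save(cv2.imread("pics/side0.png"),"si_d",(205,90,355,240),4)
E
```

```text
(no output)
```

View pics/sc_d.png

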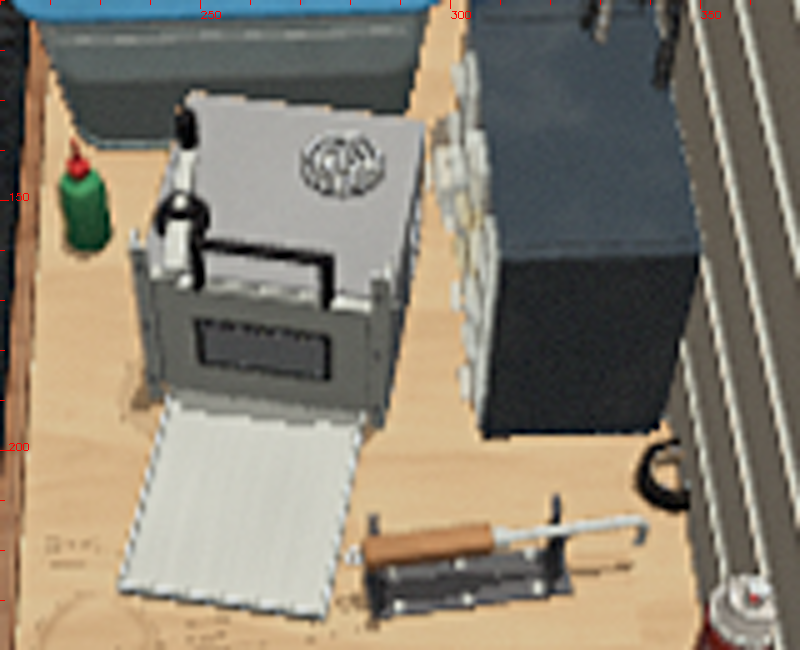

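View pics/si_d.png

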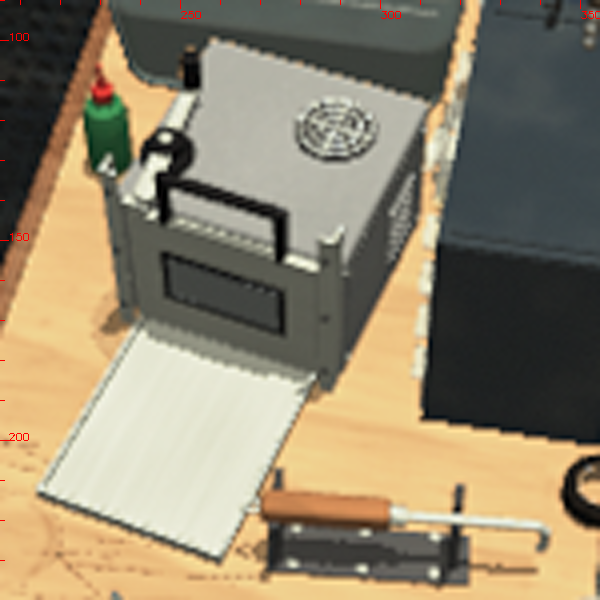

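```bash
cat > fit.py <<'E'
from h import *
from scipy.optimize import least_squares
cal={'scene':(381.6934179224674,278.7025,209.9615,[[0.998926832567324, -0.046142632611356885, 0.004005075867828329], [-0.03635858776328164, -0.8347979596145799, -0.5493545482829773], [0.02869209425736401, 0.5486193799703283, -0.835579762588886]],[-0.5734530262367147, 0.08819537352125272, 1.466289649729199]),
'side':(448.2781558196666,275.127,199.1524,[[0.9804572291199518, 0.19631359317802577, -0.012829458287807004], [0.15500373545166268, -0.8110084142145995, -0.5641269308135819], [-0.1211505834177325, 0.551113713498996, -0.8255884028563444]],[-0.5891197568886166, -0.007027727151526192, 1.4951356936828983])}
def proj(c,X):
    f,cx,cy,R,t=cal[c]; p=np.asarray(X)@np.array(R).T+t
    return np.stack([cx+f*p[...,0]/p[...,2],cy+f*p[...,1]/p[...,2]],-1)
def tf(p,X):
    c,s=np.cos(p[2]),np.sin(p[2]); X=np.asarray(X)
    return np.stack([p[0]+c*X[...,0]-s*X[...,1],p[1]+s*X[...,0]+c*X[...,1],X[...,2]],-1)
def fit(obs,p0,n=3):
    def r(p): return np.concatenate([(proj(c,tf(p,X))-uv) for c,X,uv in obs])
    s=least_squares(r,p0,loss='soft_l1'); return s.x,r(s.x).reshape(-1,2)
def S(u,v): return np.array([210+u/5,110+v/5])
def D(u,v): return np.array([205+u/4,90+v/4])
E
cat > f1.py <<'E'
from fit import *
obs=[]
for c,F,L in (('scene',S,[(120,588),(325,615),(202,246),(330,262),(190,92),(425,122),]),('side',D,[(38,493),(221,561),(162,179),(285,215),(210,40),(428,103)])):
    for X,uv in zip([(-.204,.079,.014),(-.204,-.079,.014),(-.0075,.05,.192),(-.0075,-.05,.192),(.19,.1,.148),(.19,-.1,.148)],L): obs.append((c,np.array(X),F(*uv)))
p,r=fit(obs,[.58,.1,1.5]); print("dryer",p,np.degrees(p[2]));print(r.round(1))
for a in (0,.06,.12):
    X=tf(p,[[.05+.065*np.cos(a),.075+.065*np.sin(a),.183]])
    print(a,X,proj('scene',X),proj('side',X))
print('knob seen',S(186,127),D(191,68))
o=[]
for c,F,L in (('scene',S,[(365,553),(493,535),(643,518),(640,541)]),('side',D,[(262,503),(390,516),(547,527),(542,548)])):
    for X,uv in zip([(-.05,0,.062),(.05,0,.062),(.168,0,.062),(.168,0,.027)],L): o.append((c,np.array(X),F(*uv)))
q,r=fit(o,[.65,-.1,0]); print("cradle",q);print(r.round(1))
E
python3 f1.py
```

```text
dryer [0.52261998 0.18573448 1.36839145] 78.40305453608953
[[ 0.6 -0.9]
 [ 0.1 -0.7]
 [-1.1 -0.7]
 [-0.3 -0.6]
 [-0.5 -0.4]
 [ 0.6 -0.7]
 [ 0.5  0.4]
 [-0.2 -0.3]
 [-0.1  1.2]
 [-1.   1.5]
 [ 0.   0.7]
 [ 0.5  0.9]]
0 [[0.47226899 0.31346379 0.183     ]] [[249.31043017 135.81121127]] [[254.58311118 109.69242023]]
0.06 [[0.46842738 0.31413274 0.183     ]] [[248.33056222 135.71729204]] [[253.47901642 109.39420652]]
0.12 [[0.46455257 0.31457013 0.183     ]] [[247.34263047 135.66657898]] [[252.35032404 109.14475355]]
knob seen [247.2 135.4] [252.75 107.  ]
cradle [ 6.36747019e-01 -2.38965434e-04  1.01804020e-01]
[[-0.7 -0.7]
 [-0.1 -0.4]
 [ 0.5 -0.8]
 [-0.1 -0.5]
 [-0.4  0.8]
 [ 0.3  0. ]
 [ 0.   0.2]
 [ 0.   0.9]]
```

```bash
cat > plan.py <<'E'
from h import *
def Rd(phi): # jaw angle deg, tool down
    a=np.radians(phi); z=np.array([np.cos(a),np.sin(a),0]); y=np.array([0,0,-1.]); return np.stack([np.cross(y,z),y,z],1)
def cur():
    o=get_obs(); return o['ee_pos'],Ro.from_euler('xyz',o['eef_rot']).as_matrix(),o
def pr(wps,start=None,vmax=55):
    """wps: list of (xyz, phi, speed mm/row). prints rows"""
    p,R,o=cur() if start is None else start
    out=[]
    for w in wps:
        q=np.array(w[0]); Q=Rd(w[1]); v=w[2] if len(w)>2 else vmax
        rv=Ro.from_matrix(R.T@Q).as_rotvec(degrees=True)
        n=int(np.ceil(max(np.linalg.norm(q-p)*1000/v,np.linalg.norm(rv)/10,1)))
        for i in range(n):
            Ri=R@Ro.from_rotvec(rv*i/n,degrees=True).as_matrix()
            d=Ri.T@((q-p)/n)*1000
            out.append([round(float(x),1) for x in np.r_[d,rv/n]])
        print(n,"rows -> ",np.round(q,4),w[1]); prev=None;c=0
        for r in out[-n:]:
            print("  ",r)
        p,R=q,Q
def st():
    p,R,o=cur(); z=R[:,2]; print("t",round(o['time_s'],2),"p",p.round(4),"phi",round(np.degrees(np.arctan2(z[1],z[0])),2),"ydir",R[:,1].round(3),"F",o['force'].round(2),"g",round(o['grip_width'],4),"q",o['qpos'].round(2))
E
python3 - <<'E'
from plan import *
st()
pr([((.172,-.522,.36),-71.7),((.33,-.20,.36),-40),((.43,.26,.36),28.5)])
E
```

```text
t 0.15 p [ 0.1723 -0.5221  0.1749] phi -71.74 ydir [-0.     0.001 -1.   ] F [ 0.14 -0.21  0.11] g 0.0941 q [-1.32  0.3   1.52  0.    1.32 -0.07]
4 rows ->  [ 0.172 -0.522  0.36 ] -71.7
   [0.1, -46.3, -0.1, 0.0, -0.0, -0.0]
   [0.1, -46.3, -0.1, 0.0, -0.0, -0.0]
   [0.1, -46.3, -0.1, 0.0, -0.0, -0.0]
   [0.1, -46.3, -0.1, 0.0, -0.0, -0.0]
7 rows ->  [ 0.33 -0.2   0.36] -40
   [-35.9, 0.0, -36.6, 0.0, -4.5, 0.0]
   [-38.7, 0.0, -33.6, 0.0, -4.5, 0.0]
   [-41.2, 0.0, -30.5, 0.0, -4.5, 0.0]
   [-43.5, 0.0, -27.1, 0.0, -4.5, 0.0]
   [-45.5, 0.0, -23.6, 0.0, -4.5, 0.0]
   [-47.2, 0.0, -20.0, 0.0, -4.5, 0.0]
   [-48.6, 0.0, -16.2, 0.0, -4.5, 0.0]
9 rows ->  [0.43 0.26 0.36] 28.5
   [-46.3, 0.0, -24.3, 0.0, -7.6, 0.0]
   [-49.1, 0.0, -18.0, 0.0, -7.6, 0.0]
   [-51.1, 0.0, -11.3, 0.0, -7.6, 0.0]
   [-52.1, 0.0, -4.5, 0.0, -7.6, 0.0]
   [-52.2, 0.0, 2.5, 0.0, -7.6, 0.0]
   [-51.5, 0.0, 9.4, 0.0, -7.6, 0.0]
   [-49.8, 0.0, 16.1, 0.0, -7.6, 0.0]
   [-47.2, 0.0, 22.6, 0.0, -7.6, 0.0]
   [-43.8, 0.0, 28.6, 0.0, -7.6, 0.0]
```

{"method": "step_arm", "body": {
  "targets": [
    [0,-46,0,0,0,0],
    [0,-46,0,0,0,0],
    [0,-46,0,0,0,0],
    [0,-46,0,0,0,0],
    [-36,0,-37,0,-4.5,0],
    [-39,0,-34,0,-4.5,0],
    [-41,0,-30,0,-4.5,0],
    [-44,0,-27,0,-4.5,0],
    [-46,0,-24,0,-4.5,0],
    [-47,0,-20,0,-4.5,0],
    [-49,0,-16,0,-4.5,0]
  ]
}}

```text
time_s: 1.52
ee_pos: [0.3325, -0.1978, 0.3593]
eef_rot: [-1.571, 0.0, -2.271]
force: [0.8, -0.8, -0.2]
grip_width: 0.0939
```

{"method": "step_arm", "body": {
  "targets": [
    [-46,0,-24,0,-7.6,0],
    [-49,0,-18,0,-7.6,0],
    [-51,0,-11,0,-7.6,0],
    [-52,0,-4,0,-7.6,0],
    [-52,0,2,0,-7.6,0],
    [-51,0,9,0,-7.6,0],
    [-50,0,16,0,-7.6,0],
    [-47,0,23,0,-7.6,0],
    [-44,0,29,0,-7.6,0],
    [0,0,0,0,0,0]
  ]
}}

```text
time_s: 2.78
ee_pos: [0.4348, 0.2613, 0.3579]
eef_rot: [-1.573, 0.0, -1.075]
force: [-1.2, -0.3, -0.5]
grip_width: 0.0939
```

Run:
```python
from plan import *
st()
c=shot("wrist","w1")
```

```text
t 2.77 p [0.4348 0.2613 0.3579] phi 28.43 ydir [-0.002 -0.001 -1.   ] F [-1.19 -0.25 -0.51] g 0.0939 q [ 0.47  0.14  1.31  0.    1.7  -0.03]
```

View pics/w1.png

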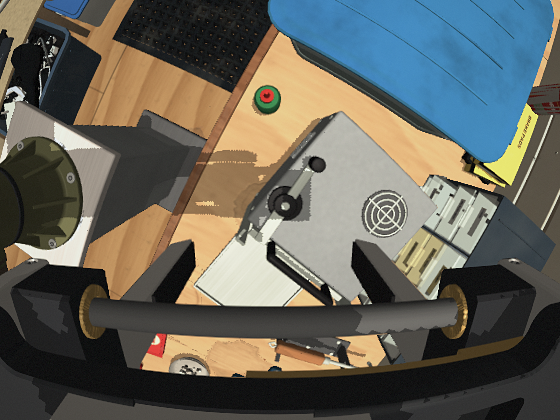

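```bash
cat >> plan.py <<'E'
TC=np.array([[0.0009841419616582736, 0.9721743947425885, 0.23425622226843865, -0.06737789362347638], [0.0012938626481647096, -0.23425737754312473, 0.9721737534957752, -0.20957849708200404], [0.9999986786911501, -0.0006536616087446885, -0.001488402651927785, -0.0005208331720055748],[0,0,0,1]])
def wray(u,v,pose):
    p,R=pose; a=np.array([u-272.934,v-214.343])/325.192; th=np.linalg.norm(a)
    d=np.r_[np.sin(th)*a/max(th,1e-9),np.cos(th)]
    return p+R@TC[:3,3], R@TC[:3,:3]@d
def wz(u,v,z,pose=None):
    if pose is None: p,R,_=cur(); pose=(p,R)
    o,d=wray(u,v,pose); return (o+d*(z-o[2])/d[2]).round(4)
E
python3 - <<'E'
from plan import *
im=cv2.imread("pics/w1_full.png")
save(im,"w1c",(180,80,440,310),3)
for n,u,v,z in [("knob",317,163,.201),("bar1",271,247,.192),("bottle",267,96,.123),("hub",287,203,.16)]: print(n,wz(u,v,z))
E
```

```text
knob [0.4592 0.3171 0.201 ]
bar1 [0.4618 0.2014 0.192 ]
bottle [0.3675 0.365  0.123 ]
hub [0.4569 0.2536 0.16  ]
```

View pics/w1c.png

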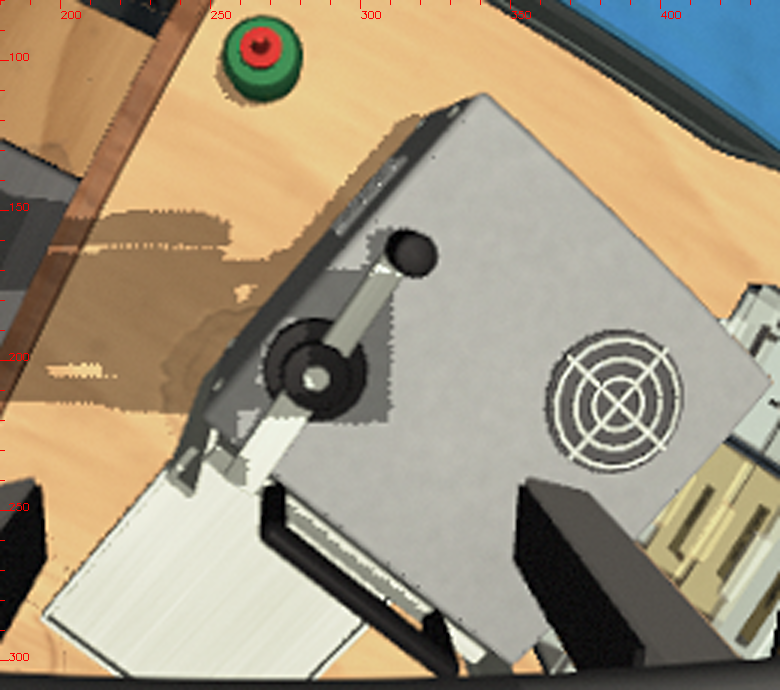

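Run:
```python
from plan import *
for n,u,v,z in [("knob",317.7,164.5,.201),("bar1",270.5,259,.195),("BL",341.7,111.3,.148),("BR",436,206,.148),("hub",285.3,206,.162),("barR",326,301,.195)]: print(n,wz(u,v,z))
from fit import tf
p=[0.5226,.1857,1.3684]
print(tf(p,[[.115,.075,.2],[-.0075,.05,.195],[.19,.1,.148],[.19,-.1,.148],[.05,.075,.16],[-.0075,-.05,.195]]))
```

```text
knob [0.4608 0.316  0.201 ]
bar1 [0.4682 0.1882 0.195 ]
BL [0.463  0.3921 0.148 ]
BR [0.6505 0.3513 0.148 ]
hub [0.4566 0.2494 0.162 ]
barR [0.5602 0.1696 0.195 ]
[[0.47224791 0.31342888 0.2       ]
 [0.47211299 0.18840396 0.195     ]
 [0.46283452 0.39192339 0.148     ]
 [0.65875206 0.35171993 0.148     ]
 [0.45918179 0.24975568 0.16      ]
 [0.57007175 0.16830223 0.195     ]]
```

Run:
```python
from plan import *
pr([((.4625,.315,.30),28.5),((.4625,.315,.174),28.5,42)])
```

```text
2 rows ->  [0.4625 0.315  0.3   ] 28.5
   [-17.7, 29.2, 25.3, 0.1, -0.1, 0.0]
   [-17.7, 29.2, 25.3, 0.1, -0.1, 0.0]
3 rows ->  [0.4625 0.315  0.174 ] 28.5
   [0.0, 42.0, 0.0, 0.0, 0.0, 0.0]
   [0.0, 42.0, 0.0, 0.0, 0.0, 0.0]
   [0.0, 42.0, 0.0, 0.0, 0.0, 0.0]
```

{"method": "step_arm", "body": {
  "targets": [
    [-18,29,25,0,0,0],
    [-17,29,25,0,0,0],
    [0,40,0,0,0,0],
    [0,0,0,0,0,0]
  ],
  "gripper": 0.1
}}

```text
time_s: 3.32
ee_pos: [0.4618, 0.312, 0.2595]
eef_rot: [-1.575, -0.0, -1.081]
force: [0.5, -1.2, 0.5]
grip_width: 0.0574
```

Run:
```python
from plan import *
st()
c=shot("wrist","w2",(180,80,440,310),3)
```

```text
t 3.33 p [0.4618 0.312  0.2595] phi 28.06 ydir [-0.004 -0.002 -1.   ] F [ 0.54 -1.22  0.53] g 0.0574 q [ 0.53  0.27  1.36 -0.    1.51  0.04]
```

View pics/w2.png

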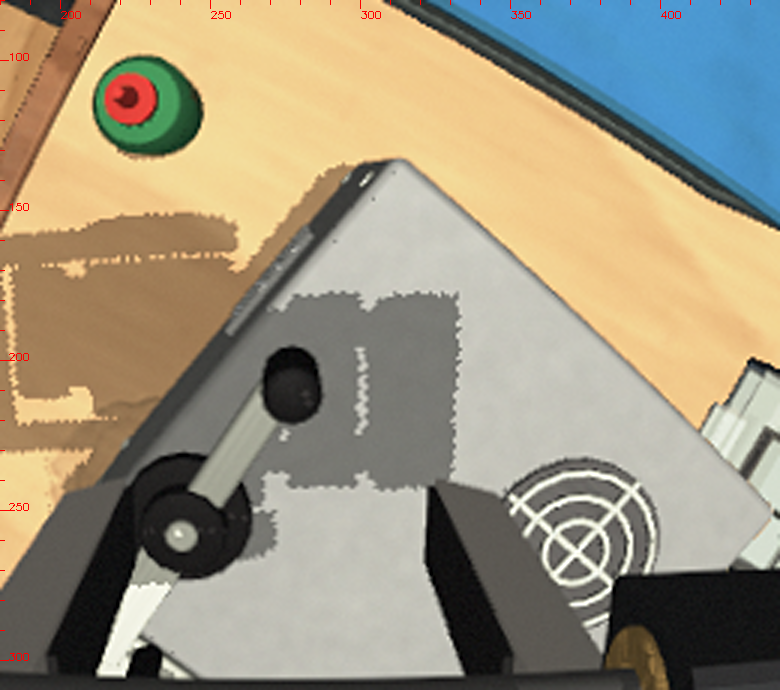

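Run:
```python
from plan import *
print(wz(277.3,210.7,.201)); print(wz(240.5,258.5,.165))
```

```text
[0.4623 0.3185 0.201 ]
[0.4572 0.2501 0.165 ]
```

{"method": "step_arm", "body": {
  "targets": [
    [-3,42,2,0,0,0],
    [0,43,0,0,0,0],
    [0,0,0,0,0,0]
  ]
}}

```text
time_s: 3.75
ee_pos: [0.4625, 0.3162, 0.1764]
eef_rot: [-1.573, -0.0, -1.08]
force: [0.3, 0.5, 1.2]
grip_width: 0.0521
```

{"method": "step_arm", "body": {
  "targets": [
    [0,0,0,0,0,0],
    [0,0,0,0,0,0],
    [0,0,0,0,0,0],
    [0,0,0,0,0,0],
    [0,0,0,0,0,0]
  ],
  "gripper": -1,
  "squeeze": 6
}}

```text
time_s: 4.38
ee_pos: [0.4628, 0.3171, 0.1765]
eef_rot: [-1.571, -0.0, -1.079]
force: [-0.9, 0.8, 0.1]
grip_width: 0.0053
```

Run:
```python
from plan import *
st()
c=shot("wrist","w3",(180,80,440,310),3)
```

```text
t 4.38 p [0.4628 0.3171 0.1765] phi 28.16 ydir [ 0.  0. -1.] F [-0.87  0.79  0.14] g 0.0053 q [ 0.54  0.32  1.49 -0.    1.33  0.04]
```

View pics/w3.png

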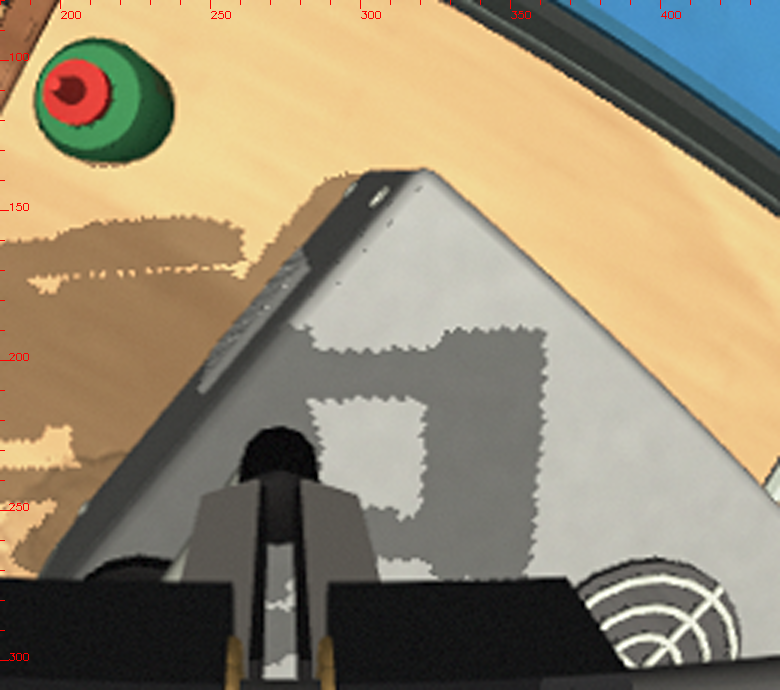

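Run:
```python
from plan import *
st()
for z in (.166,.183,.201): print(wz(273,235.7,z))
p,R,_=cur()
# project TCP into wrist
def wp(X):
    c=np.linalg.inv(TC)@np.r_[R.T@(np.array(X)-p),1]; c=c[:3]; th=np.arctan2(np.hypot(c[0],c[1]),c[2]); e=c[:2]/np.hypot(c[0],c[1]); return np.array([272.934,214.343])+325.192*th*e
print(wp(p), wp(p+R@[0,-.025,0]), wp([.458,.315,.201]),wp([.463,.315,.201]))
```

```text
t 4.42 p [0.4628 0.3171 0.1764] phi 28.17 ydir [ 0.  0. -1.] F [0.88 0.04 0.13] g 0.0019 q [0.54 0.32 1.49 0.   1.33 0.04]
[0.4626 0.3156 0.166 ]
[0.4602 0.3203 0.183 ]
[0.4575 0.3253 0.201 ]
[274.20305608 238.60228148] [274.30389919 251.26874195] [265.66462644 250.32624793] [272.96749754 253.98223524]
```

Run:
```python
from plan import *
shot("wrist","w4",(180,80,440,310),3)
shot("side","si4",(205,70,305,150),7)
shot("scene","sc4",(205,90,305,170),7)
st()
```

```text
t 4.58 p [0.4628 0.3171 0.1763] phi 28.16 ydir [-0. -0. -1.] F [-0.3  -0.03  0.25] g 0.0006 q [0.54 0.32 1.49 0.   1.33 0.04]
```

View pics/w4.png

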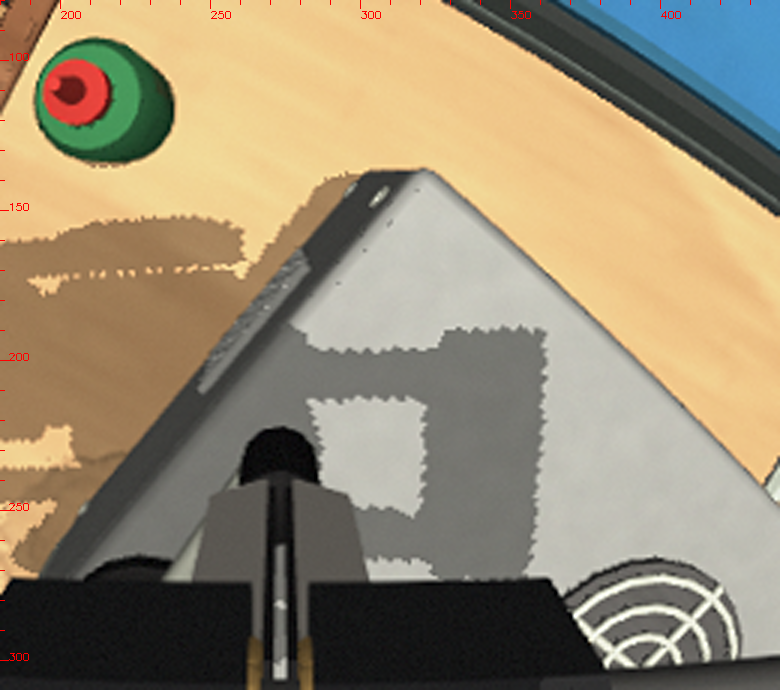

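View pics/si4.png

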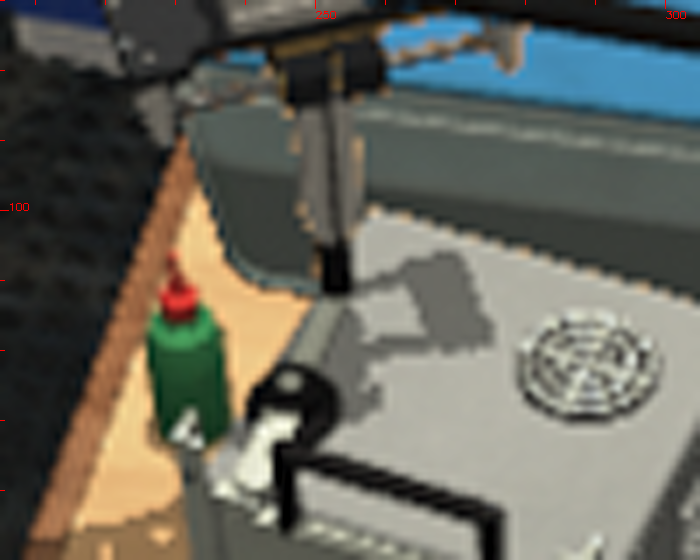

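View pics/sc4.png

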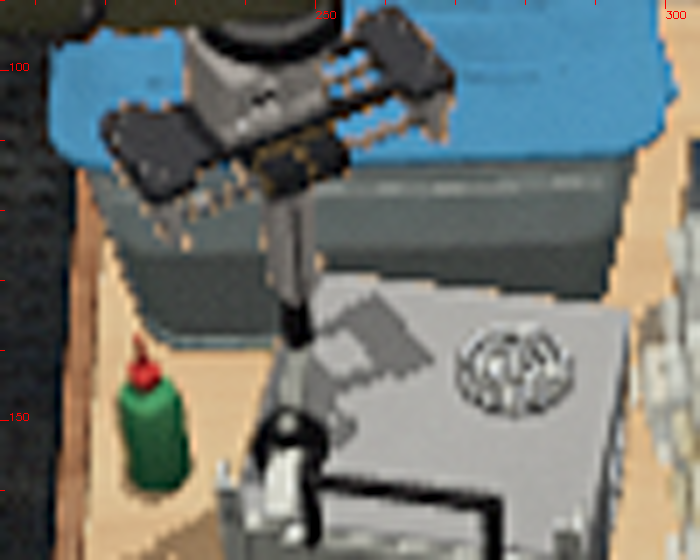

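Run:
```python
from plan import *
from fit import proj
p,R,_=cur()
for c in('side','scene'):
    for X in (p,p+[0,0,.025],p+[0,0,.05]): print(c,proj(c,X).round(1))
    print(c,'knob',proj(c,np.array([.4615,.3155,.201])).round(1),proj(c,np.array([.4615,.3155,.166])).round(1))
```

```text
side [252.1 110. ]
side [251.7 104.4]
side [251.2  98.6]
side knob [251.2 104.7] [251.8 112.6]
scene [247.  136.4]
scene [246.6 131.9]
scene [246.2 127.2]
scene knob [246.3 132.2] [246.8 138.6]
```

{"method": "step_arm", "body": {
  "targets": [
    [0,-40,0,0,0,0],
    [0,-40,0,0,0,0],
    [0,0,0,0,0,0]
  ]
}}

```text
time_s: 4.95
ee_pos: [0.4637, 0.3176, 0.2594]
eef_rot: [-1.566, 0.0, -1.079]
force: [-0.3, 0.3, -0.2]
grip_width: 0.0005
```

Run:
```python
from plan import *
st()
shot("wrist","w5",(180,80,440,310),3)
shot("side","si5",(205,70,305,150),7)
```

```text
t 4.95 p [0.4637 0.3176 0.2594] phi 28.17 ydir [ 0.004  0.003 -1.   ] F [-0.33  0.31 -0.22] g 0.0005 q [0.54 0.28 1.36 0.   1.5  0.04]
```

View pics/w5.png

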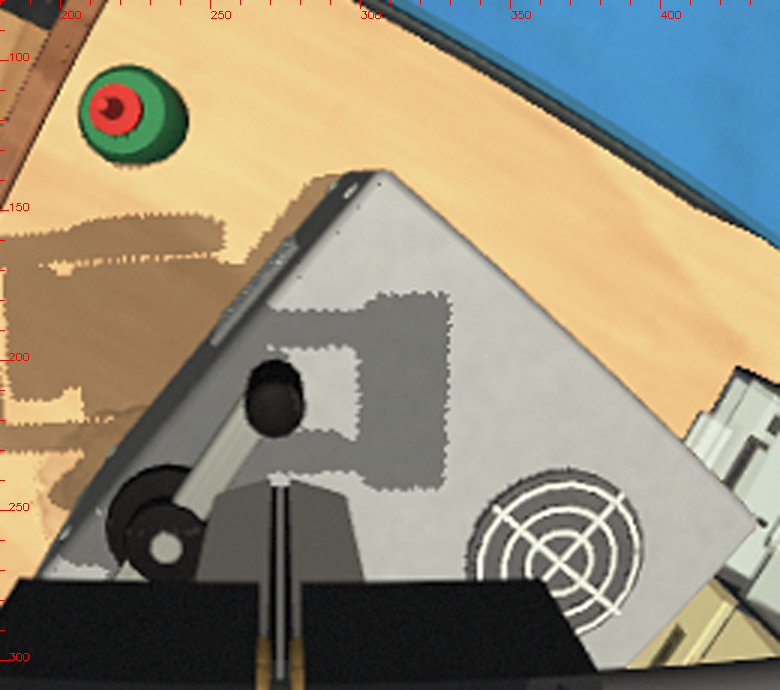

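View pics/si5.png

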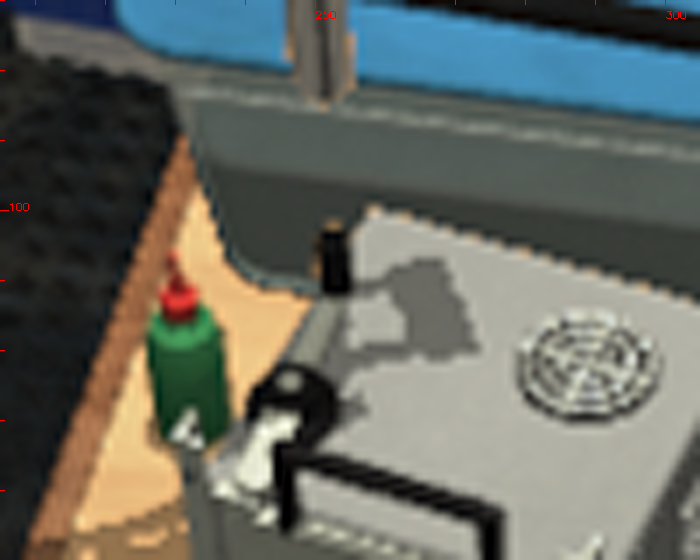

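Run:
```python
from plan import *
from fit import proj
p,R,o=cur()
def wpt(x):
    c=np.linalg.inv(TC)@np.r_[x,1]; c=c[:3]; th=np.arctan2(np.hypot(c[0],c[1]),c[2]); e=c[:2]/np.hypot(c[0],c[1]); return (np.array([272.934,214.343])+325.192*th*e).round(1)
for y in (0,-.01,-.02,-.025,-.03):
  print(y,[wpt([x,y,0]) for x in (-.008,0,.008)])
print(proj('side',p),proj('side',p+[0,0,.025]))
print(wz(271.7,215.3,.201))
```

```text
0 [array([274.2, 227.2]), array([274.2, 238.6]), array([274.2, 249.7])]
-0.01 [array([274.2, 231.5]), array([274.2, 243.3]), array([274.2, 254.9])]
-0.02 [array([274.3, 236.2]), array([274.3, 248.5]), array([274.3, 260.5])]
-0.025 [array([274.3, 238.7]), array([274.3, 251.3]), array([274.3, 263.5])]
-0.03 [array([274.3, 241.3]), array([274.3, 254.2]), array([274.3, 266.7])]
[250.67742486  91.51985444] [250.20819331  85.3371279 ]
[0.4597 0.3185 0.201 ]
```

{"method": "step_arm", "body": {
  "targets": [
    [0,0,-3,0,0,0],
    [0,0,0,0,0,0],
    [0,0,0,0,0,0],
    [0,0,0,0,0,0],
    [0,35,0,0,0,0],
    [0,35,0,0,0,0],
    [0,20,0,0,0,0],
    [0,14,0,0,0,0],
    [0,0,0,0,0,0]
  ],
  "gripper": 0.1
}}

```text
time_s: 6.18
ee_pos: [0.46, 0.3155, 0.1518]
eef_rot: [-1.572, -0.0, -1.079]
force: [0.3, 0.8, 0.3]
grip_width: 0.0512
```

Run:
```python
from plan import *
st()
shot("wrist","w6",(180,80,440,310),3)
st()
```

```text
t 6.17 p [0.46   0.3155 0.1518] phi 28.17 ydir [-0.001 -0.001 -1.   ] F [0.26 0.78 0.33] g 0.0512 q [ 0.54  0.34  1.53 -0.    1.28  0.04]
t 6.22 p [0.4603 0.3157 0.1527] phi 28.16 ydir [ 0.  0. -1.] F [ 0.3  -0.19 -0.08] g 0.0515 q [ 0.54  0.34  1.53 -0.    1.28  0.04]
```

View pics/w6.png

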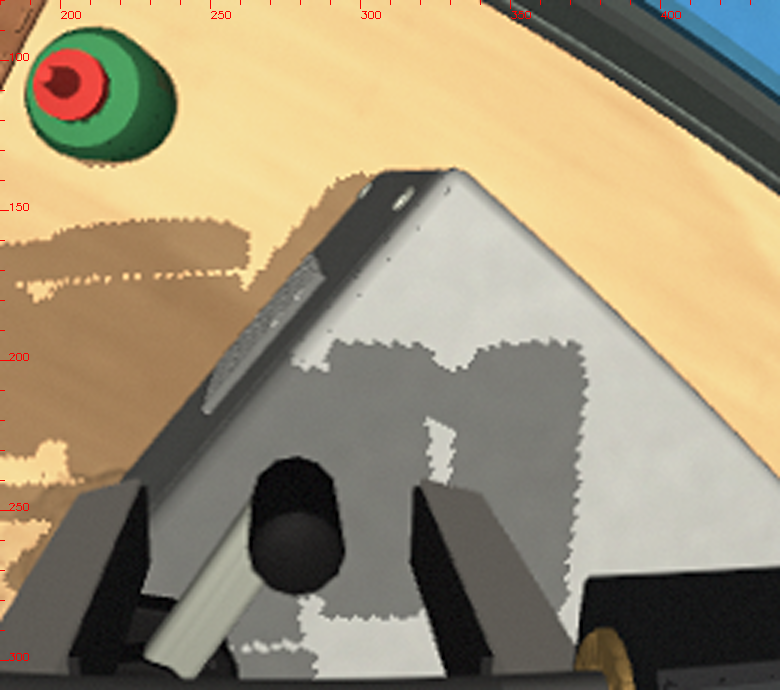

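Run:
```python
from plan import *
p,R,o=cur()
X=wz(279,264,.201); print(X,(R.T@(X-p)*1000).round(1))
```

```text
[0.4619 0.318  0.201 ] [ -1.3 -48.3   2.5]
```

Well centred; grip the knob.

{"method": "step_arm", "body": {
  "targets": [
    [-1,0,2,0,0,0],
    [0,0,0,0,0,0],
    [0,0,0,0,0,0],
    [0,0,0,0,0,0],
    [0,0,0,0,0,0]
  ],
  "gripper": -1,
  "squeeze": 5
}}

```text
time_s: 6.85
ee_pos: [0.4616, 0.3178, 0.1526]
eef_rot: [-1.57, 0.0, -1.079]
force: [1.4, 3.2, 0.9]
grip_width: 0.0181
```

Run:
```python
from plan import *
st()
p,R,o=cur()
# pivot est
pv=np.array([.4585,.2505]); k=p[:2]; a0=np.degrees(np.arctan2(k[1]-pv[1],k[0]-pv[0])); print(a0,np.hypot(*(k-pv)))
w=[]
for a in np.arange(a0+7.5,78.4+77.35+3,7.5):
    w.append(((pv[0]+.065*np.cos(np.radians(a)),pv[1]+.065*np.sin(np.radians(a)),p[2]),28.17,62)); 
print(a); pr(w)
```

```text
t 6.85 p [0.4616 0.3178 0.1526] phi 28.17 ydir [ 0.001  0.001 -1.   ] F [1.4  3.22 0.87] g 0.0181 q [0.54 0.34 1.52 0.   1.28 0.05]
87.3518432198589 0.06734631985027073
154.8518432198589
1 rows ->  [0.453  0.3153 0.1526] 28.17
   [-1.9, -0.0, -8.8, -0.1, 0.0, -0.0]
1 rows ->  [0.4446 0.314  0.1526] 28.17
   [-2.8, 0.0, -8.0, 0.0, 0.0, 0.0]
1 rows ->  [0.4364 0.3116 0.1526] 28.17
   [-1.8, 0.0, -8.3, 0.0, 0.0, 0.0]
1 rows ->  [0.4286 0.3082 0.1526] 28.17
   [-0.7, 0.0, -8.5, 0.0, 0.0, 0.0]
1 rows ->  [0.4214 0.3038 0.1526] 28.17
   [0.4, 0.0, -8.5, 0.0, 0.0, 0.0]
1 rows ->  [0.4147 0.2985 0.1526] 28.17
   [1.5, 0.0, -8.4, 0.0, 0.0, 0.0]
1 rows ->  [0.4088 0.2924 0.1526] 28.17
   [2.6, 0.0, -8.1, 0.0, 0.0, 0.0]
1 rows ->  [0.4038 0.2856 0.1526] 28.17
   [3.7, 0.0, -7.7, 0.0, 0.0, 0.0]
1 rows ->  [0.3997 0.2781 0.1526] 28.17
   [4.6, 0.0, -7.1, 0.0, 0.0, 0.0]
```

{"method": "step_arm", "body": {
  "targets": [
    [-2.5,0,-8.5,0,0,0],
    [-2.5,0,-8,0,0,0],
    [-1.8,0,-8.3,0,0,0],
    [-0.7,0,-8.5,0,0,0],
    [0.4,0,-8.5,0,0,0],
    [1.5,0,-8.4,0,0,0],
    [2.6,0,-8.1,0,0,0],
    [3.7,0,-7.7,0,0,0],
    [4.6,0,-7,0,0,0],
    [0,0,0,0,0,0]
  ]
}}

```text
time_s: 8.1
ee_pos: [0.3992, 0.2776, 0.1524]
eef_rot: [-1.572, -0.0, -1.08]
force: [-1.4, -0.3, 4.1]
grip_width: 0.0175
```

Run:
```python
from plan import *
st()
shot("wrist","w7",(180,80,440,310),3)
```

```text
t 8.1 p [0.3992 0.2776 0.1524] phi 28.14 ydir [-0.001 -0.001 -1.   ] F [-1.44 -0.34  4.15] g 0.0175 q [ 0.53  0.18  1.73 -0.    1.24  0.04]
```

View pics/w7.png

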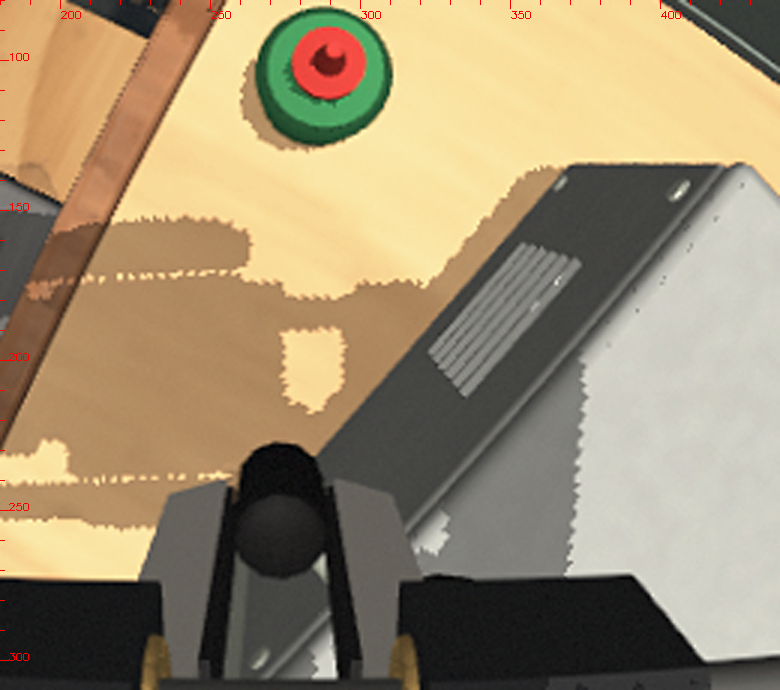

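{"method": "step_arm", "body": {
  "targets": [
    [2,0,-2.5,0,0,0],
    [0,0,0,0,0,0]
  ]
}}

```text
time_s: 8.4
ee_pos: [0.3988, 0.2759, 0.1524]
eef_rot: [-1.569, 0.001, -1.079]
force: [2.6, 6.6, -0.2]
grip_width: 0.0179
```

{"method": "step_arm", "body": {
  "targets": [
    [0,0,0,0,0,0],
    [0,0,0,0,0,0],
    [0,0,0,0,0,0],
    [0,-40,0,0,0,0],
    [0,-50,0,0,0,0],
    [0,0,0,0,0,0]
  ],
  "gripper": 0.2
}}

```text
time_s: 9.15
ee_pos: [0.3994, 0.276, 0.2456]
eef_rot: [-1.565, 0.0, -1.079]
force: [0.2, -0.8, -0.3]
grip_width: 0.0566
```

Run:
```python
from plan import *
st()
shot("wrist","w8",(180,80,440,310),3)
```

```text
t 9.15 p [0.3994 0.276  0.2456] phi 28.17 ydir [ 0.005  0.003 -1.   ] F [ 0.16 -0.78 -0.28] g 0.0566 q [ 0.53  0.1   1.59 -0.    1.44  0.04]
```

View pics/w8.png

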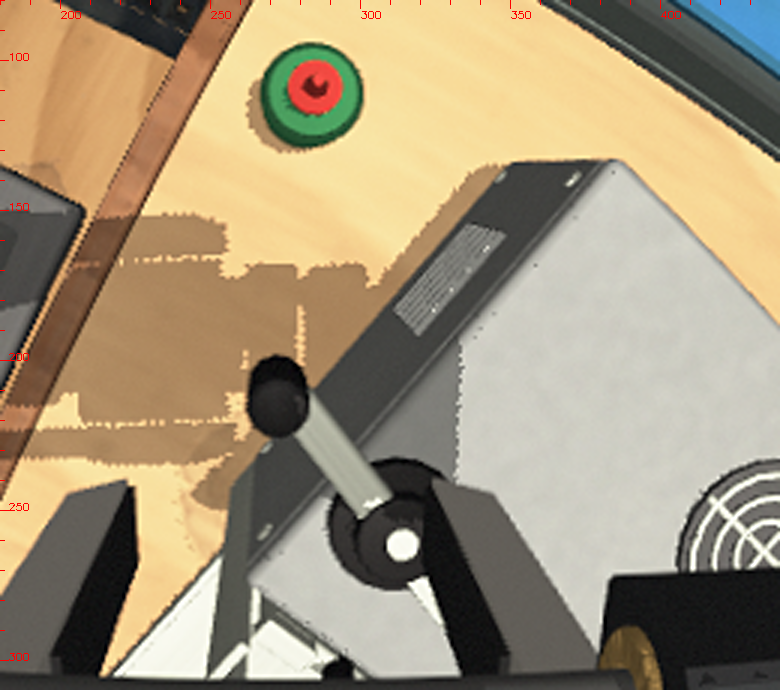

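Run:
```python
from plan import *
pr([((.520,.1785,.25),78.4,40)])
```

```text
6 rows ->  [0.52   0.1785 0.25  ] 78.4
   [23.8, -1.1, 10.2, -0.0, -8.4, 0.0]
   [25.0, -1.1, 6.6, -0.0, -8.4, 0.0]
   [25.7, -1.1, 2.9, -0.0, -8.4, 0.0]
   [25.9, -1.1, -0.9, -0.0, -8.4, 0.0]
   [25.5, -1.1, -4.6, -0.0, -8.4, 0.0]
   [24.5, -1.1, -8.3, -0.0, -8.4, 0.0]
```

{"method": "step_arm", "body": {
  "targets": [
    [24,-1,10,0,-8.4,0],
    [25,-1,7,0,-8.4,0],
    [26,-1,3,0,-8.4,0],
    [26,-1,-1,0,-8.4,0],
    [25.5,-1,-5,0,-8.4,0],
    [24.5,0,-8,0,-8.4,0],
    [0,0,0,0,0,0]
  ]
}}

```text
time_s: 10.07
ee_pos: [0.5205, 0.1771, 0.2455]
eef_rot: [-1.572, 0.002, -0.201]
force: [-0.1, 0.8, -0.3]
grip_width: 0.0563
```

Run:
```python
from plan import *
st()
shot("wrist","w9",(140,150,400,340),3)
```

```text
t 10.07 p [0.5205 0.1771 0.2455] phi 78.49 ydir [-0.003 -0.001 -1.   ] F [-0.14  0.76 -0.31] g 0.0563 q [ 0.26  0.26  1.41 -0.    1.47 -1.11]
```

View pics/w9.png

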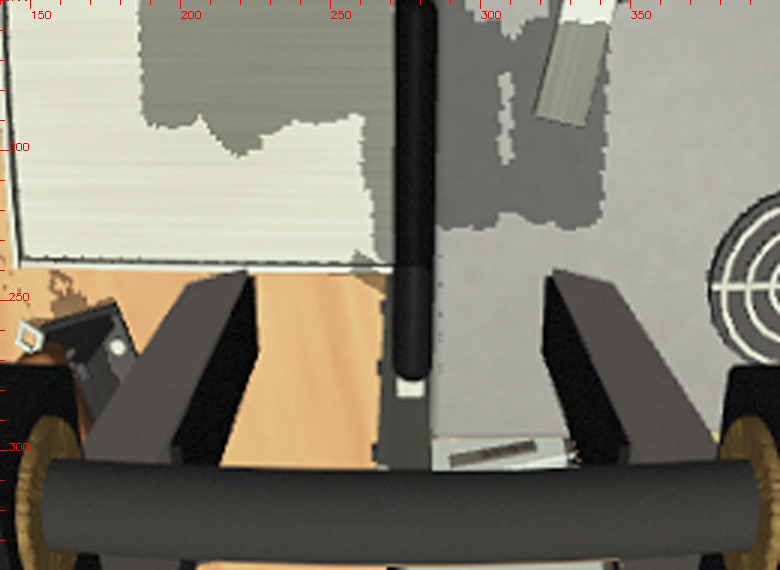

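Run:
```python
from plan import *
p,R,_=cur()
for u,v in ((278,275),(278.5,200)):
  X=wz(u,v,.196); print(X,(R.T@(X-p)*1000).round(1))
```

```text
[0.5688 0.1712 0.196 ] [49.4 49.7  3.4]
[0.504  0.1847 0.196 ] [-16.8  49.9   3.6]
```

{"method": "step_arm", "body": {
  "targets": [
    [0,40,3,0,0,0],
    [0,35,0,0,0,0],
    [0,20,0,0,0,0],
    [0,0,0,0,0,0]
  ]
}}

```text
time_s: 10.62
ee_pos: [0.5194, 0.1814, 0.1509]
eef_rot: [-1.572, 0.003, -0.201]
force: [-0.4, 0.7, 0.8]
grip_width: 0.0563
```

{"method": "step_arm", "body": {
  "targets": [
    [0,0,0,0,0,0],
    [0,0,0,0,0,0],
    [0,0,0,0,0,0],
    [0,0,0,0,0,0],
    [0,0,0,0,0,0]
  ],
  "gripper": -1,
  "squeeze": 35
}}

```text
time_s: 11.25
ee_pos: [0.5208, 0.1811, 0.1524]
eef_rot: [-1.571, -0.0, -0.2]
force: [-1.0, -1.4, 1.6]
grip_width: 0.0108
```

{"method": "step_arm", "body": {
  "targets": [
    [0,-8,0,0,0,0],
    [0,-16,0,0,0,0],
    [0,-20,0,0,0,0],
    [0,-20,0,0,0,0],
    [0,-20,0,0,0,0],
    [0,-20,0,0,0,0],
    [0,-16,0,0,0,0],
    [0,-8,0,0,0,0],
    [0,-4,0,0,0,0],
    [0,0,0,0,0,0]
  ]
}}

```text
time_s: 12.5
ee_pos: [0.5206, 0.181, 0.2826]
eef_rot: [-1.572, 0.002, -0.2]
force: [4.3, 0.4, -17.6]
grip_width: 0.0109
```

Run:
```python
from plan import *
st()
shot("side","si10",(190,40,370,220),3.3)
```

```text
t 12.5 p [0.5206 0.181  0.2826] phi 78.56 ydir [-0.003 -0.001 -1.   ] F [  4.28   0.43 -17.64] g 0.0109 q [ 0.27  0.25  1.34 -0.    1.56 -1.1 ]
```

View pics/si10.png

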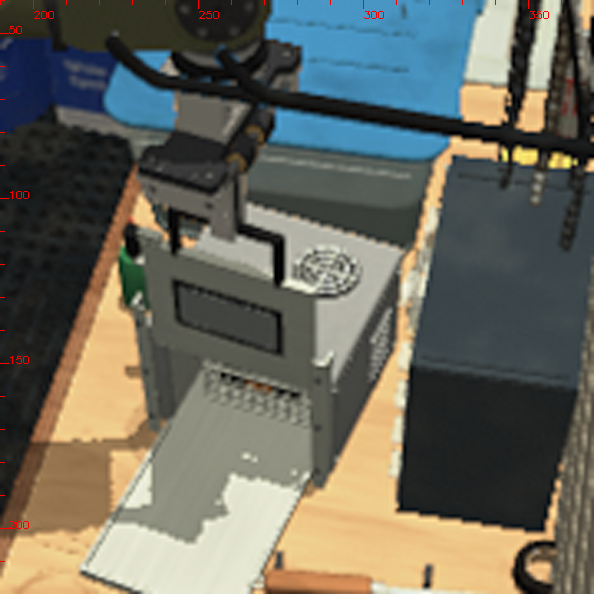

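{"method": "step_arm", "body": {
  "targets": [
    [0,0,0,0,0,0],
    [0,0,0,0,0,0],
    [0,0,0,0,0,0],
    [0,-35,0,0,0,0],
    [0,-35,0,0,0,0],
    [0,0,0,0,0,0]
  ],
  "gripper": 0.2
}}

```text
time_s: 13.3
ee_pos: [0.5213, 0.1813, 0.3574]
eef_rot: [-1.568, -0.005, -0.2]
force: [-0.2, -0.0, -0.1]
grip_width: 0.0563
```

Run:
```python
from plan import *
st()
a=np.radians(5.8); q=np.array([.6367,-.0002])+ -.012*np.array([np.cos(a),np.sin(a)]); print(q)
p,R,o=cur()
# intermediate waypoints for rotation via decreasing phi
pr([((.53,.10,.34),58.5,50),((.58,.04,.30),0,50),((q[0],q[1],.25),-84.2,50)])
```

```text
t 13.3 p [0.5213 0.1813 0.3574] phi 78.57 ydir [ 0.005  0.001 -1.   ] F [-0.23 -0.   -0.14] g 0.0563 q [ 0.27  0.24  1.19  0.    1.71 -1.1 ]
[ 0.62476143 -0.00141268]
3 rows ->  [0.53 0.1  0.34] 58.5
   [8.2, 5.8, -26.0, -0.1, 6.7, 0.1]
   [11.2, 5.8, -24.8, -0.1, 6.7, 0.1]
   [14.0, 5.8, -23.4, -0.1, 6.7, 0.1]
6 rows ->  [0.58 0.04 0.3 ] 0
   [12.3, 6.7, -4.2, 0.0, 9.8, 0.0]
   [12.9, 6.7, -2.0, 0.0, 9.8, 0.0]
   [13.0, 6.7, 0.2, 0.0, 9.8, 0.0]
   [12.8, 6.7, 2.4, 0.0, 9.8, 0.0]
   [12.2, 6.7, 4.5, 0.0, 9.8, 0.0]
   [11.3, 6.7, 6.5, 0.0, 9.8, 0.0]
9 rows ->  [ 0.6248 -0.0014  0.25  ] -84.2
   [4.6, 5.6, 5.0, 0.0, 9.4, 0.0]
   [3.7, 5.6, 5.7, 0.0, 9.4, 0.0]
   [2.8, 5.6, 6.2, 0.0, 9.4, 0.0]
   [1.7, 5.6, 6.6, 0.0, 9.4, 0.0]
   [0.6, 5.6, 6.7, 0.0, 9.4, 0.0]
   [-0.5, 5.6, 6.8, 0.0, 9.4, 0.0]
   [-1.6, 5.6, 6.6, 0.0, 9.4, 0.0]
   [-2.6, 5.6, 6.3, 0.0, 9.4, 0.0]
   [-3.6, 5.6, 5.7, 0.0, 9.4, 0.0]
```

{"method": "step_arm", "body": {
  "targets": [
    [8,0,-26,0,6.7,0],
    [11,5,-25,0,6.7,0],
    [14,5,-23,0,6.7,0],
    [12,7,-4,0,9.8,0],
    [13,7,-2,0,9.8,0],
    [13,7,0,0,9.8,0],
    [13,7,2,0,9.8,0],
    [12,7,4.5,0,9.8,0],
    [11,7,6.5,0,9.8,0]
  ]
}}

```text
time_s: 14.42
ee_pos: [0.5785, 0.0398, 0.3014]
eef_rot: [-1.572, 0.0, -1.582]
force: [0.6, 0.4, 0.7]
grip_width: 0.0568
```

{"method": "step_arm", "body": {
  "targets": [
    [4.5,6,5,0,9.4,0],
    [4,6,6,0,9.4,0],
    [3,6,6,0,9.4,0],
    [2,6,6.5,0,9.4,0],
    [0.5,6,7,0,9.4,0],
    [-0.5,6,7,0,9.4,0],
    [-1.5,6,6.5,0,9.4,0],
    [-2.5,6,6,0,9.4,0],
    [-3.5,6,6,0,9.4,0],
    [0,0,0,0,0,0]
  ]
}}

```text
time_s: 15.68
ee_pos: [0.6225, -0.0027, 0.2472]
eef_rot: [-1.571, -0.002, -3.053]
force: [0.2, 1.3, -0.0]
grip_width: 0.0568
```

Run:
```python
from plan import *
st()
shot("wrist","w11")
```

```text
t 15.68 p [ 0.6225 -0.0027  0.2472] phi -84.9 ydir [-0.002  0.    -1.   ] F [ 0.21  1.33 -0.04] g 0.0568 q [-0.06  0.43  1.18  0.    1.53  1.42]
```

View pics/w11.png

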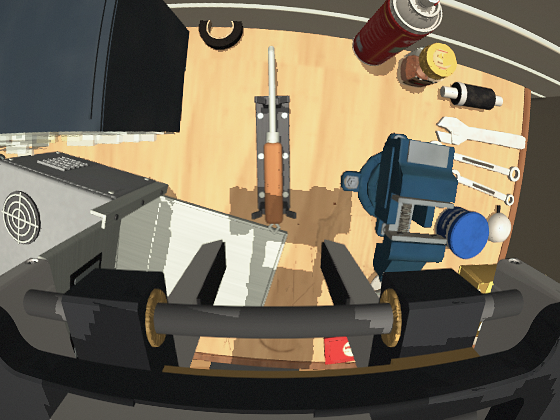

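Run:
```python
from plan import *
save(cv2.imread("pics/w11_full.png"),"w11c",(200,30,360,250),2.7)
```

```text
(no output)
```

View pics/w11c.png

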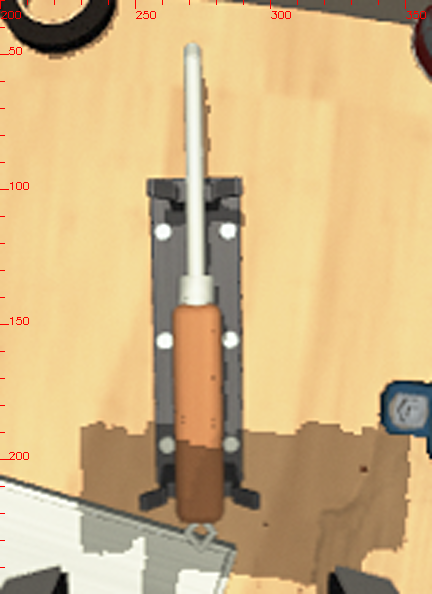

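Run:
```python
from plan import *
p,R,_=cur()
for u,v,z in ((273,143.3,.073),(274.1,222,.073),(271.5,46.7,.066)):
  X=wz(u,v,z); print(X,(R.T@(X-p)*1000).round(1))
```

```text
[0.6825 0.004  0.073 ] [-60.4 174.7  -0.9]
[ 0.5877 -0.006   0.073 ] [ 34.9 174.8   0.3]
[0.8009 0.0166 0.066 ] [-179.5  181.6   -2.6]
```

{"method": "step_arm", "body": {
  "targets": [
    [0,50,0,0,-0.7,0],
    [0,50,0,0,0,0],
    [0,50,0,0,0,0],
    [0,25,0,0,0,0],
    [0,0,0,0,0,0]
  ]
}}

```text
time_s: 16.35
ee_pos: [0.6218, -0.0022, 0.0719]
eef_rot: [-1.571, -0.003, -3.038]
force: [0.4, 0.3, -0.4]
grip_width: 0.0566
```

Run:
```python
from plan import *
st()
shot("wrist","w12",(180,60,380,310),2.4)
```

```text
t 16.35 p [ 0.6218 -0.0022  0.0719] phi -84.05 ydir [-0.003  0.    -1.   ] F [ 0.37  0.29 -0.45] g 0.0566 q [-0.06  0.56  1.41  0.    1.18  1.4 ]
```

View pics/w12.png

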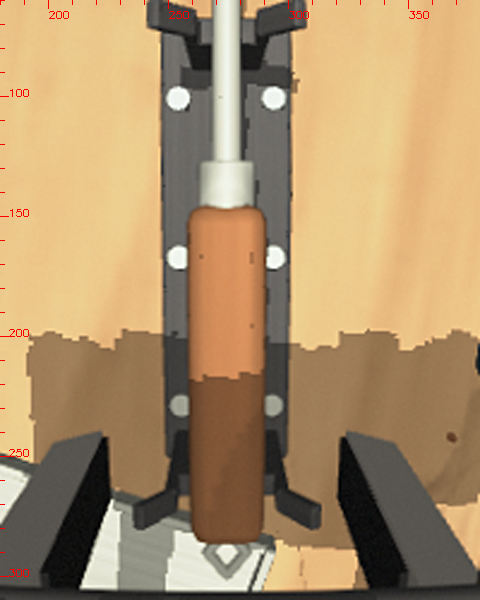

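Run:
```python
from plan import *
p,R,_=cur()
for u,v,z in ((274.5,146.3,.073),(274.8,285,.073)):
  X=wz(u,v,z); print(X,(R.T@(X-p)*1000).round(1))
```

```text
[0.6841 0.0038 0.073 ] [-61.6   0.8   0.2]
[ 0.5878 -0.0064  0.073 ] [35.2  0.8  0.5]
```

{"method": "step_arm", "body": {
  "targets": [
    [0,26,0.3,0,0,0],
    [0,16,0,0,0,0],
    [0,10,0,0,0,0],
    [0,0,0,0,0,0]
  ]
}}

```text
time_s: 16.9
ee_pos: [0.6228, -0.0028, 0.0213]
eef_rot: [-1.571, -0.0, -3.041]
force: [0.9, 0.6, 0.4]
grip_width: 0.0566
```

{"method": "step_arm", "body": {
  "targets": [
    [0,0,0,0,0,0],
    [0,0,0,0,0,0],
    [0,0,0,0,0,0],
    [0,0,0,0,0,0],
    [0,0,0,0,0,0]
  ],
  "gripper": -1,
  "squeeze": 35
}}

```text
time_s: 17.52
ee_pos: [0.6229, -0.0028, 0.0215]
eef_rot: [-1.571, 0.0, -3.041]
force: [-0.5, -0.6, 2.1]
grip_width: 0.0218
```

Run:
```python
from plan import *
st()
shot("wrist","w13",(180,60,380,310),2.4)
```

```text
t 17.52 p [ 0.6229 -0.0028  0.0215] phi -84.23 ydir [ 0. -0. -1.] F [-0.54 -0.59  2.09] g 0.0218 q [-0.06  0.62  1.44 -0.    1.08  1.41]
```

View pics/w13.png

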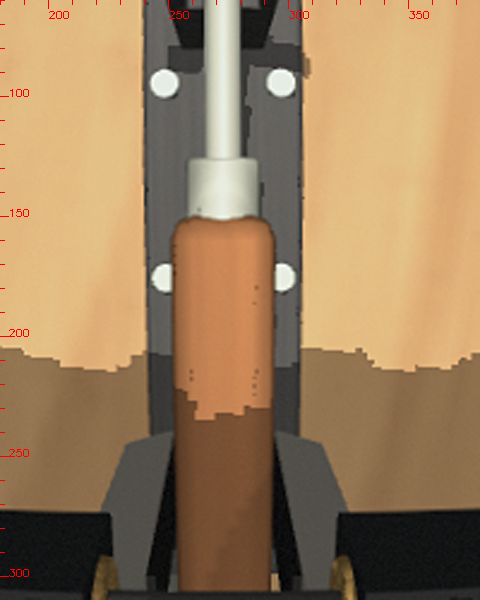

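Run:
```python
from plan import *
pose=(np.array([.6225,-.0027,.2472]),Rd(-84.9))
for n,u,v,z in (("visenose",343,182,.08),("vise top",375,165,.12),("vise near end",378,262,.1),("vise end hi",378,262,.15),("boxcorner bottom",185,132,0.0),("apron",287,232,.014)): print(n,wz(u,v,z,pose))
pr([((.6229,-.0028,.16),-84.23,40),((.50,-.035,.16),-60,45),((.4775,-.0302,.16),-11.6,45)])
```

```text
visenose [ 0.6457 -0.083   0.08  ]
vise top [ 0.6724 -0.1068  0.12  ]
vise near end [ 0.5555 -0.1365  0.1   ]
vise end hi [ 0.5743 -0.1169  0.15  ]
boxcorner bottom [0.689  0.1301 0.    ]
apron [ 0.5593 -0.0272  0.014 ]
4 rows ->  [ 0.6229 -0.0028  0.16  ] -84.23
   [0.0, -34.6, -0.0, -0.0, 0.0, -0.0]
   [0.0, -34.6, -0.0, -0.0, 0.0, -0.0]
   [0.0, -34.6, -0.0, -0.0, 0.0, -0.0]
   [0.0, -34.6, -0.0, -0.0, 0.0, -0.0]
3 rows ->  [ 0.5   -0.035  0.16 ] -60
   [41.8, 0.0, 6.6, 0.0, -8.1, 0.0]
   [42.3, 0.0, 0.6, 0.0, -8.1, 0.0]
   [42.0, 0.0, -5.3, 0.0, -8.1, 0.0]
5 rows ->  [ 0.4775 -0.0302  0.16  ] -11.6
   [3.4, 0.0, -3.1, 0.0, -9.7, 0.0]
   [2.9, 0.0, -3.6, 0.0, -9.7, 0.0]
   [2.2, 0.0, -4.0, 0.0, -9.7, 0.0]
   [1.5, 0.0, -4.4, 0.0, -9.7, 0.0]
   [0.7, 0.0, -4.5, 0.0, -9.7, 0.0]
```

{"method": "step_arm", "body": {
  "targets": [
    [0,-20,0,0,0,0],
    [0,-35,0,0,0,0],
    [0,-40,0,0,0,0],
    [0,-43,0,0,0,0],
    [42,0,6.5,0,-8,0],
    [42,0,0.5,0,-8,0],
    [42,0,-5,0,-8,0],
    [3.5,0,-3,0,-9.7,0],
    [3,0,-3.5,0,-9.7,0],
    [2,0,-4,0,-9.7,0],
    [1.5,0,-4.5,0,-9.7,0],
    [0.5,0,-4.5,0,-9.7,0]
  ]
}}

```text
time_s: 19.08
ee_pos: [0.4777, -0.0299, 0.1606]
eef_rot: [-1.57, -0.0, -1.77]
force: [-0.9, 0.3, -1.9]
grip_width: 0.0215
```

{"method": "step_arm", "body": {
  "targets": [
    [0,0,0,0,0,0]
  ]
}}

```text
time_s: 19.2
ee_pos: [0.4778, -0.0299, 0.1604]
eef_rot: [-1.57, 0.0, -1.777]
force: [0.3, 0.4, -1.0]
grip_width: 0.0223
```

Run:
```python
from plan import *
st()
shot("wrist","w14")
shot("side","si14",(170,100,370,310),2.8)
shot("scene","sc14",(190,110,350,320),2.8)
st()
```

```text
t 19.2 p [ 0.4778 -0.0299  0.1604] phi -11.79 ydir [ 0.001 -0.    -1.   ] F [ 0.35  0.39 -0.96] g 0.0223 q [-0.14  0.15  1.74 -0.    1.25  0.07]
t 19.35 p [ 0.478  -0.03    0.1599] phi -11.94 ydir [ 0.001 -0.    -1.   ] F [-0.27 -0.04 -1.21] g 0.0215 q [-0.14  0.15  1.74 -0.    1.25  0.07]
```

View pics/w14.png

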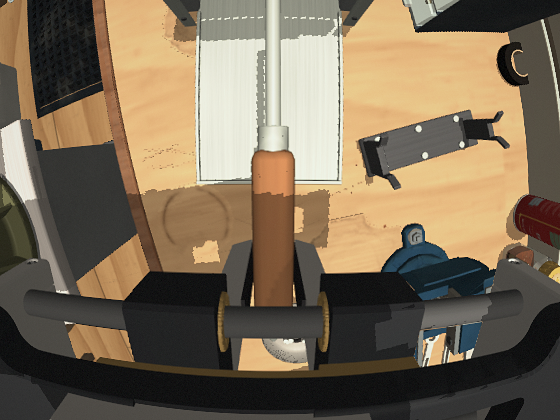

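View pics/si14.png

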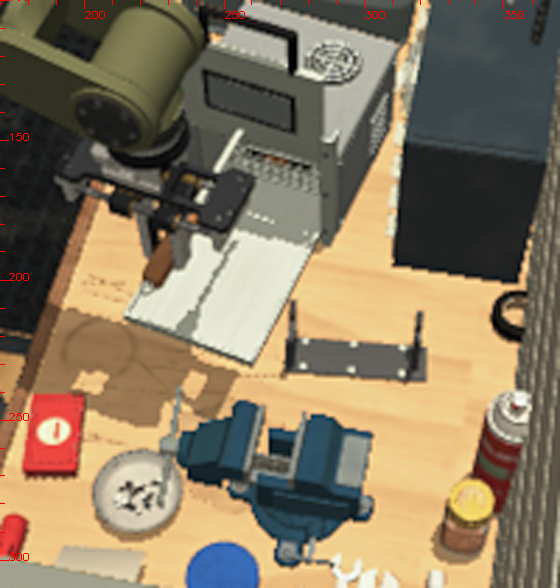

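View pics/sc14.png

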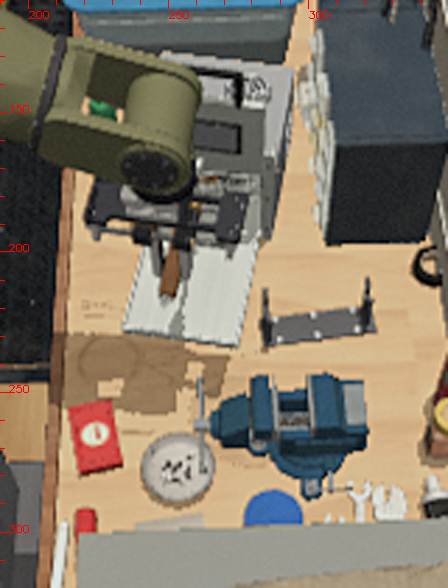

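```bash
cat >> fit.py <<'E'
def tri(uvs,uvd,x0=(.5,0,.05)):
    s=least_squares(lambda X:np.r_[proj('scene',X)-uvs,proj('side',X)-uvd],x0); return s.x.round(4),s.fun.round(1)
E
python3 - <<'E'
from fit import *
S2=lambda u,v:np.array([190+u/2.8,110+v/2.8]); D2=lambda u,v:np.array([170+u/2.8,100+v/2.8])
for n,a,b in (("bartop",(199,378),(180,390)),("barbot",(207,475),(165,505)),("screwnose",(203,426),(165,447)),("jawTL",(250,376),(240,403)),("bodyLeft",(215,420),(182,440)),("rightjaw top",(312,373),(312,418)),("hookrear",(170,295),(148,285)),("apronL",(123,328),(125,318)),("apronR",(237,345),(252,363)),("basket?",(0,0),(0,0))):
    print(n,*tri(S2(*a),D2(*b)))
E
```

```text
bartop [ 0.506  -0.1207  0.0918] [-0.1 -0.8 -0.1  0.6]
barbot [ 0.5115 -0.225   0.0352] [-0.2 -1.3 -0.1  1. ]
screwnose [ 0.5096 -0.1916  0.1021] [-0.1 -0.9 -0.1  0.7]
jawTL [ 0.57   -0.1229  0.0925] [-0.  -0.3 -0.   0.3]
bodyLeft [ 0.5242 -0.1815  0.1007] [-0.2 -1.4 -0.1  1.1]
rightjaw top [ 0.6466 -0.1313  0.1056] [ 0.   0.2  0.  -0.2]
hookrear [ 0.4779 -0.0854  0.2281] [-0.  -0.2 -0.   0.2]
apronL [0.4009 0.0056 0.0061] [-0.  -0.2 -0.   0.2]
apronR [ 0.5571 -0.0248  0.0032] [-0.1 -0.6 -0.1  0.5]
basket? [0.296  0.1428 0.4039] [ -0.1  17.2   2.4 -14.3]
```

Run:
```python
from plan import *
save(cv2.imread("pics/si14_full.png"),"si14z",(230,135,310,200),9)
save(cv2.imread("pics/si10_full.png"),"si10z",(230,135,310,200),9)
```

```text
(no output)
```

View pics/si14z.png

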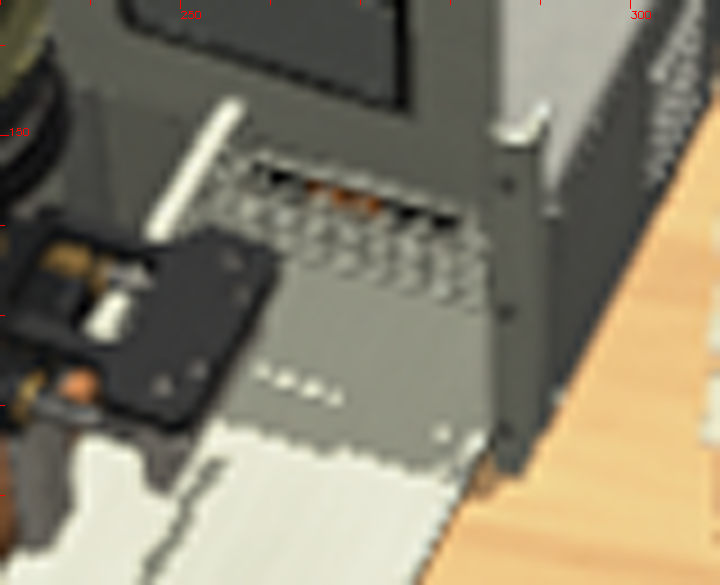

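View pics/si10z.png

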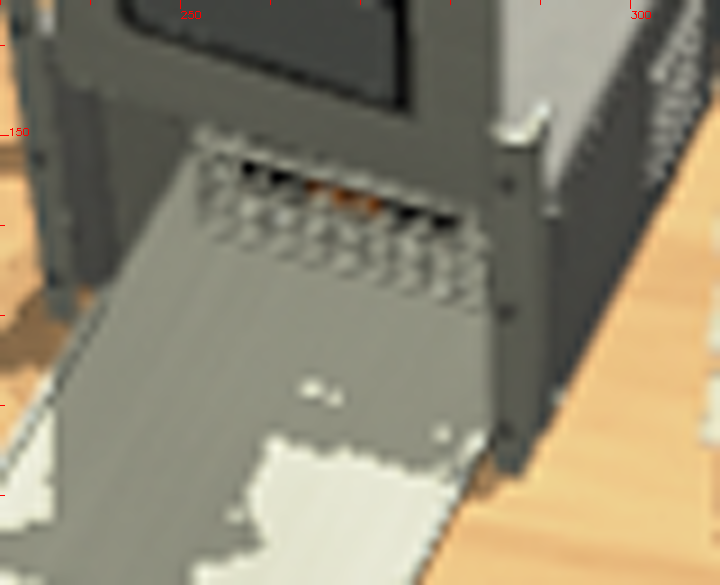

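Run:
```python
from fit import *
f,cx,cy,R,t=cal['side'];R=np.array(R);t=np.array(t)
C=-R.T@t
d=np.array([.5223,.1883]); a=1.3684; M=np.array([[np.cos(a),np.sin(a)],[-np.sin(a),np.cos(a)]])
for u,v,z in ((252.8,160.6,.006),(283.3,168.9,.006),(252.2,149.4,.061),(283.9,161.7,.061)):
    r=R.T@[(u-cx)/f,(v-cy)/f,1]; X=C+r*(z-C[2])/r[2]; print(X.round(4),(M@(X[:2]-d)).round(4))
```

```text
[0.4725 0.2437 0.006 ] [0.0442 0.0599]
[0.5841 0.2273 0.006 ] [ 0.0507 -0.0527]
[0.4725 0.2478 0.061 ] [0.0483 0.0607]
[0.5884 0.2151 0.061 ] [ 0.0395 -0.0594]
```

```bash
cat > dry.py <<'E'
from plan import *
from fit import tf
DP=[.5223,.1883,1.3684]
def tcp(legx,legy,z,yaw=-4.):  # leg centre in dryer frame -> world TCP, phi
    b=np.radians(yaw); X=tf(DP,[[legx-.181*np.cos(b),legy-.181*np.sin(b),z]])[0]
    return X, 78.4+yaw-90
E
python3 - <<'E'
from dry import *
st()
a=tcp(-.045,-.002,.0755);b=tcp(.063,-.002,.0755);c=tcp(.063,-.002,.0345)
pr([(a[0],a[1],40),(b[0],b[1],25),(c[0],c[1],15)])
E
```

```text
t 19.35 p [ 0.478  -0.03    0.1599] phi -11.94 ydir [ 0.001 -0.    -1.   ] F [-0.27 -0.04 -1.21] g 0.0215 q [-0.14  0.15  1.74 -0.    1.25  0.07]
3 rows ->  [ 0.4665 -0.0305  0.0755] -15.599999999999994
   [1.0, 28.1, -3.7, -0.0, 1.2, -0.0]
   [1.0, 28.1, -3.7, -0.0, 1.2, -0.0]
   [1.1, 28.1, -3.7, -0.0, 1.2, -0.0]
5 rows ->  [0.4883 0.0753 0.0755] -15.599999999999994
   [-21.5, 0.0, -1.5, 0.0, 0.0, 0.0]
   [-21.5, 0.0, -1.5, 0.0, 0.0, 0.0]
   [-21.5, 0.0, -1.5, 0.0, 0.0, 0.0]
   [-21.5, 0.0, -1.5, 0.0, 0.0, 0.0]
   [-21.5, 0.0, -1.5, 0.0, 0.0, 0.0]
3 rows ->  [0.4883 0.0753 0.0345] -15.599999999999994
   [0.0, 13.7, 0.0, 0.0, 0.0, 0.0]
   [0.0, 13.7, 0.0, 0.0, 0.0, 0.0]
   [0.0, 13.7, 0.0, 0.0, 0.0, 0.0]
```

{"method": "step_arm", "body": {
  "targets": [
    [1,28,-4,0,1.2,0],
    [1,28,-4,0,1.2,0],
    [1,28,-3,0,1.2,0],
    [0,0,0,0,0,0]
  ]
}}

```text
time_s: 19.85
ee_pos: [0.4654, -0.0303, 0.0742]
eef_rot: [-1.574, -0.0, -1.84]
force: [-0.4, 0.2, -0.9]
grip_width: 0.0219
```

Run:
```python
from plan import *
st()
shot("wrist","w15")
shot("side","si15",(220,130,300,230),6)
st()
```

```text
t 19.85 p [ 0.4654 -0.0303  0.0742] phi -15.45 ydir [-0.003  0.    -1.   ] F [-0.38  0.23 -0.91] g 0.0219 q [-0.14  0.23  1.86 -0.    1.05  0.13]
t 19.95 p [ 0.467  -0.0305  0.0763] phi -15.38 ydir [ 0.001 -0.    -1.   ] F [ 0.13 -0.59 -0.55] g 0.0216 q [-0.14  0.23  1.86  0.    1.05  0.12]
```

View pics/w15.png

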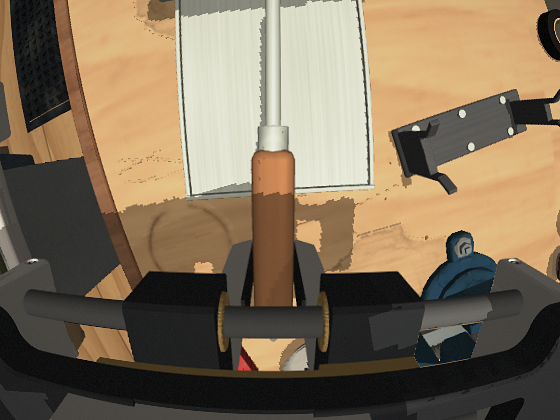

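View pics/si15.png

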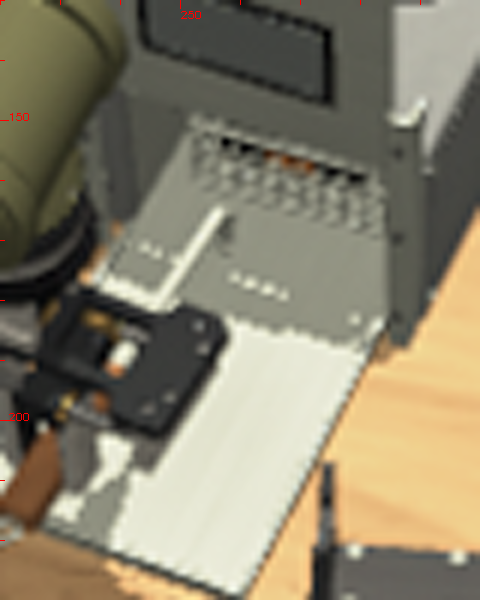

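Run:
```python
from dry import *
from fit import proj
p,R,_=cur()
for lx in(-.181,):
  X=p+R@np.array([lx,-.0405,0]); E=p+R@np.array([lx,-.0045,0]); print(X,proj('side',X),proj('side',E))
save(cv2.imread("pics/si15_full.png"),"si15z",(235,150,290,185),13)
```

```text
[0.51498425 0.14402871 0.11687033] [256.94287922 164.33808497] [257.46942245 171.35490992]
```

View pics/si15z.png

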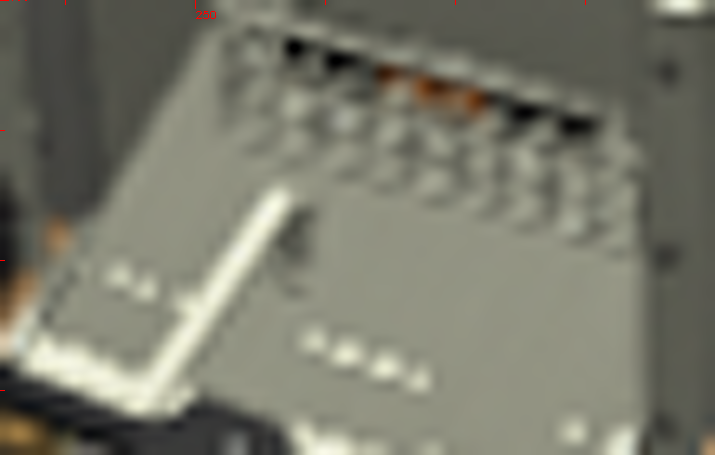

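{"method": "step_arm", "body": {
  "targets": [
    [-15,0,-1,0,0,0],
    [-23,0,-2,0,0,0],
    [-25,0,-2,0,0,0],
    [-23,0,-1,0,0,0],
    [-14,0,-1,0,0,0],
    [-8,0,-1,0,0,0],
    [0,0,0,0,0,0]
  ]
}}

```text
time_s: 20.82
ee_pos: [0.4872, 0.0761, 0.0755]
eef_rot: [-1.571, 0.0, -1.838]
force: [0.6, -0.1, -2.0]
grip_width: 0.0216
```

Run:
```python
from dry import *
from fit import proj
st()
shot("side","si16",(215,120,300,220),6)
p,R,_=cur()
for y in(-.0405,-.0045):
  X=p+R@np.array([-.181,y,0]); print(X,proj('side',X))
```

```text
t 20.82 p [0.4872 0.0761 0.0755] phi -15.31 ydir [ 0. -0. -1.] F [ 0.59 -0.14 -2.02] g 0.0216 q [ 0.08  0.29  1.79 -0.    1.07  0.35]
[0.53507269 0.25028482 0.11591752] [269.99541554 140.56155765]
[0.53507453 0.25028272 0.07991752] [270.23516966 147.78137367]
```

View pics/si16.png

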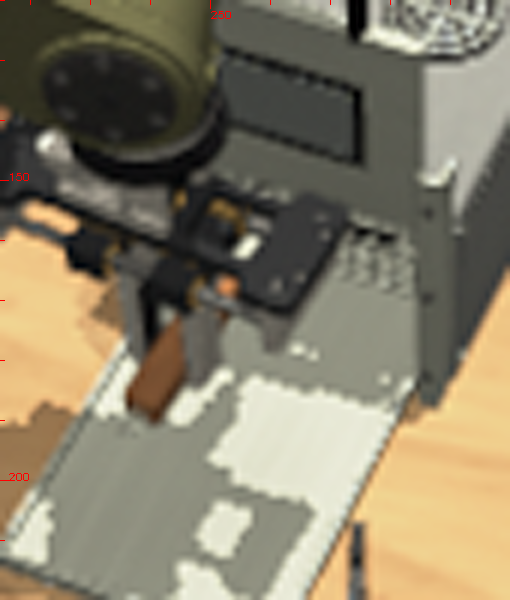

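{"method": "step_arm", "body": {
  "targets": [
    [0,10,0,0,0,0],
    [0,11,0,0,0,0],
    [0,10,0,0,0,0],
    [0,6,0,0,0,0],
    [0,4,0,0,0,0],
    [0,0,0,0,0,0]
  ]
}}

```text
time_s: 21.62
ee_pos: [0.4872, 0.0759, 0.0342]
eef_rot: [-1.571, -0.0, -1.838]
force: [-0.2, -0.4, -2.1]
grip_width: 0.0215
```

Run:
```python
from dry import *
st()
shot("wrist","w17")
o=get_obs();print(o['force'].round(2),o['moment'].round(2))
```

```text
t 21.62 p [0.4872 0.0759 0.0342] phi -15.33 ydir [-0. -0. -1.] F [-0.22 -0.45 -2.1 ] g 0.0215 q [ 0.08  0.35  1.82 -0.    0.97  0.35]
[ 0.37  0.09 -1.08] [-0.12 -0.04  0.05]
```

View pics/w17.png

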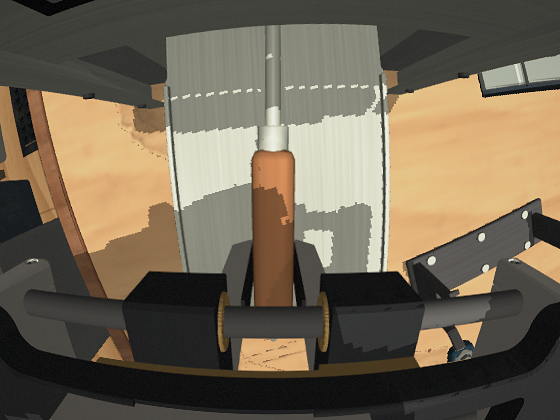

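{"method": "step_arm", "body": {
  "targets": [
    [5,0,0.3,0,0,0],
    [5,0,0.3,0,0,0],
    [5,0,0.3,0,0,0],
    [6,0,0.4,0,0,0],
    [8,0,0.5,0,0,0],
    [10,0,0.7,0,0,0],
    [12,0,0.8,0,0,0],
    [12,0,0.8,0,0,0],
    [12,0,0.8,0,0,0],
    [12,0,0.8,0,0,0],
    [8,0,0.5,0,0,0],
    [5,0,0.3,0,0,0]
  ]
}}

```text
time_s: 23.18
ee_pos: [0.467, -0.0228, 0.0344]
eef_rot: [-1.571, 0.0, -1.839]
force: [0.8, 2.2, -1.7]
grip_width: 0.0217
```

Run:
```python
from dry import *
st()
shot("wrist","w18")
shot("side","si18",(205,120,305,240),5)
```

```text
t 23.18 p [ 0.467  -0.0228  0.0344] phi -15.36 ydir [ 0.  0. -1.] F [ 0.8   2.21 -1.71] g 0.0217 q [-0.13  0.3   1.89  0.    0.96  0.14]
```

View pics/w18.png

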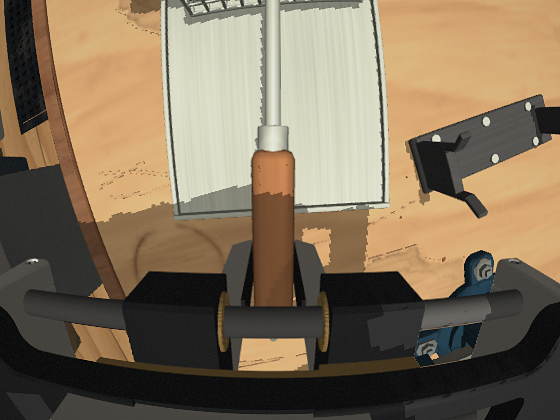

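View pics/si18.png

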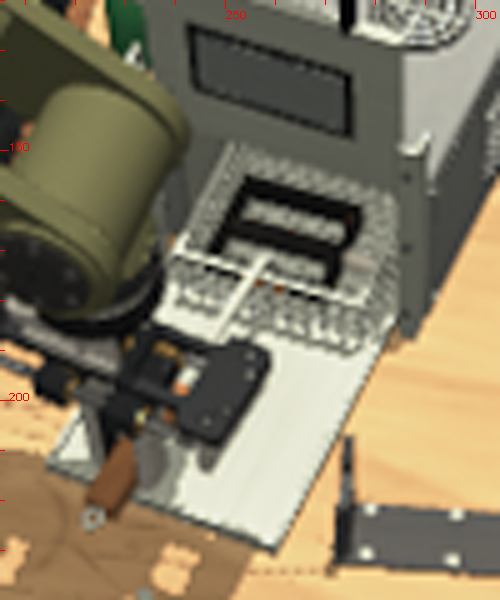

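{"method": "step_arm", "body": {
  "targets": [
    [6,0,0.4,0,0,0],
    [9,0,0.6,0,0,0],
    [12,0,0.8,0,0,0],
    [12,0,0.8,0,0,0],
    [12,0,0.8,0,0,0],
    [12,0,0.8,0,0,0],
    [12,0,0.8,0,0,0],
    [9,0,0.6,0,0,0],
    [6,0,0.4,0,0,0],
    [4,0,0.3,0,0,0],
    [0,0,0,0,0,0],
    [0,0,0,0,0,0]
  ]
}}

```text
time_s: 24.78
ee_pos: [0.4483, -0.1146, 0.0344]
eef_rot: [-1.571, -0.0, -1.838]
force: [0.4, 0.6, -2.3]
grip_width: 0.0216
```

Run:
```python
from dry import *
st()
shot("side","si19",(195,120,305,240),5)
from fit import proj
f=lambda X:proj('side',tf(DP,X)).round(1)
for bx in (-.07,-.08,-.09): print(bx,"nearL,nearR,farL,farR",f([[bx-.0575,.066,.061],[bx-.0575,-.066,.061],[bx+.0575,.066,.061],[bx+.0575,-.066,.061]]).tolist())
```

```text
t 24.77 p [ 0.4483 -0.1146  0.0344] phi -15.32 ydir [ 0. -0. -1.] F [ 0.35  0.64 -2.25] g 0.0216 q [-0.33  0.29  1.9  -0.    0.95 -0.06]
-0.07 nearL,nearR,farL,farR [[227.9, 187.7], [265.6, 200.7], [243.2, 161.8], [279.7, 173.8]]
-0.08 nearL,nearR,farL,farR [[226.5, 190.1], [264.4, 203.2], [241.9, 164.0], [278.6, 176.0]]
-0.09 nearL,nearR,farL,farR [[225.1, 192.4], [263.1, 205.6], [240.6, 166.2], [277.4, 178.3]]
```

View pics/si19.png

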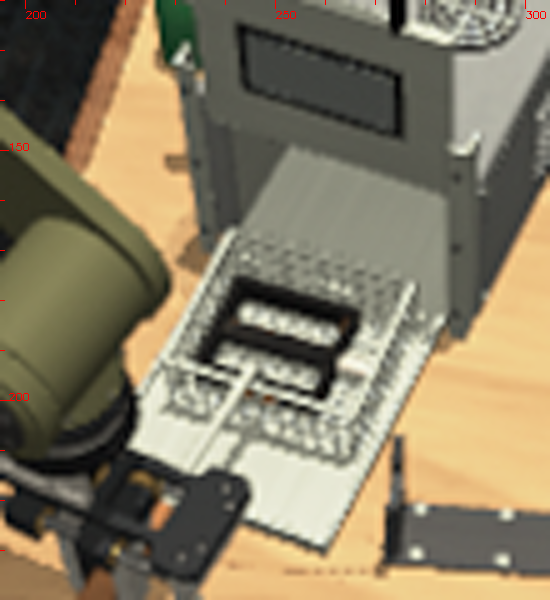

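{"method": "step_arm", "body": {
  "targets": [
    [-2,0,0,0,0,0],
    [-3,0,0,0,0,0],
    [0,-6,0,0,0,0],
    [0,-12,0,0,0,0],
    [0,-20,0,0,0,0],
    [0,-25,0,0,0,0],
    [0,-30,0,0,0,0],
    [0,-32,0,0,0,0],
    [0,0,0,0,0,0]
  ]
}}

```text
time_s: 25.95
ee_pos: [0.4506, -0.1102, 0.1619]
eef_rot: [-1.566, -0.0, -1.839]
force: [0.2, 1.3, -1.4]
grip_width: 0.0221
```

Run:
```python
from dry import *
st()
pr([((.47,-.06,.16),-40,40),((.50,-.035,.16),-60,45),((.6229,-.0028,.16),-84.23,40)])
```

```text
t 25.95 p [ 0.4506 -0.1102  0.1619] phi -15.34 ydir [ 0.005 -0.002 -1.   ] F [ 0.2   1.27 -1.4 ] g 0.0221 q [-0.32  0.12  1.78 -0.    1.25 -0.05]
3 rows ->  [ 0.47 -0.06  0.16] -40
   [-17.8, 0.6, 1.8, -0.1, 8.2, -0.0]
   [-17.9, 0.6, -0.8, -0.1, 8.2, -0.0]
   [-17.6, 0.6, -3.3, -0.1, 8.2, -0.0]
2 rows ->  [ 0.5   -0.035  0.16 ] -60
   [-19.2, 0.0, 3.5, 0.0, 10.0, 0.0]
   [-19.5, 0.0, 0.1, 0.0, 10.0, 0.0]
4 rows ->  [ 0.6229 -0.0028  0.16  ] -84.23
   [-30.6, 0.0, 8.4, 0.0, 6.1, 0.0]
   [-31.3, 0.0, 5.1, 0.0, 6.1, 0.0]
   [-31.7, 0.0, 1.8, 0.0, 6.1, 0.0]
   [-31.7, 0.0, -1.6, 0.0, 6.1, 0.0]
```

{"method": "step_arm", "body": {
  "targets": [
    [-18,0,2,0,8.2,0],
    [-18,0,-1,0,8.2,0],
    [-18,0,-3,0,8.2,0],
    [-19,0,3.5,0,10,0],
    [-19.5,0,0,0,10,0],
    [-30.5,0,8.5,0,6.1,0],
    [-31,0,5,0,6.1,0],
    [-31.5,0,2,0,6.1,0],
    [-31.5,0,-1.5,0,6.1,0],
    [0,0,0,0,0,0],
    [0,0,0,0,0,0]
  ]
}}

```text
time_s: 27.32
ee_pos: [0.6206, -0.0028, 0.1583]
eef_rot: [-1.571, -0.002, -3.041]
force: [-0.4, 0.2, -2.1]
grip_width: 0.022
```

Run:
```python
from dry import *
st()
pr([((.6229,-.0028,.10),-84.23,40)])
shot("wrist","w20",(200,0,360,250),2.3)
```

```text
t 27.32 p [ 0.6206 -0.0028  0.1583] phi -84.26 ydir [-0.002  0.    -1.   ] F [-0.45  0.25 -2.08] g 0.022 q [-0.06  0.47  1.32 -0.    1.35  1.41]
2 rows ->  [ 0.6229 -0.0028  0.1   ] -84.23
   [-1.2, 29.2, 0.1, 0.0, -0.0, 0.1]
   [-1.2, 29.2, 0.1, 0.0, -0.0, 0.1]
```

View pics/w20.png

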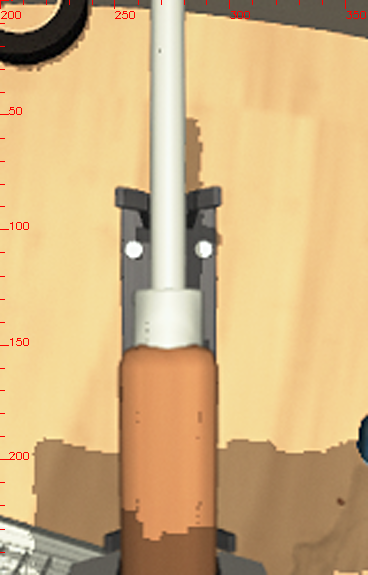

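{"method": "step_arm", "body": {
  "targets": [
    [-1,30,0,0,0,0],
    [-1,28,0,0,0,0],
    [0,0,0,0,0,0],
    [0,0,0,0,0,0]
  ]
}}

```text
time_s: 27.88
ee_pos: [0.6237, -0.0027, 0.1029]
eef_rot: [-1.571, 0.002, -3.043]
force: [-0.3, -0.2, -0.4]
grip_width: 0.0219
```

Run:
```python
from dry import *
st()
pr([((.6229,-.0028,.03),-84.23,20),((.6229,-.0028,.0215),-84.23,4)])
```

```text
t 27.88 p [ 0.6237 -0.0027  0.1029] phi -84.33 ydir [ 0.002 -0.    -1.   ] F [-0.33 -0.2  -0.43] g 0.0219 q [-0.06  0.52  1.38 -0.    1.24  1.41]
4 rows ->  [ 0.6229 -0.0028  0.03  ] -84.23
   [0.2, 18.2, 0.0, -0.0, -0.0, -0.0]
   [0.2, 18.2, 0.0, -0.0, -0.0, -0.0]
   [0.2, 18.2, 0.0, -0.0, -0.0, -0.0]
   [0.2, 18.2, 0.0, -0.0, -0.0, -0.0]
3 rows ->  [ 0.6229 -0.0028  0.0215] -84.23
   [0.0, 2.8, 0.0, 0.0, 0.0, 0.0]
   [0.0, 2.8, 0.0, 0.0, 0.0, 0.0]
   [0.0, 2.8, 0.0, 0.0, 0.0, 0.0]
```

{"method": "step_arm", "body": {
  "targets": [
    [0,20,0,0,0,0],
    [0,20,0,0,0,0],
    [0,18,0,0,0,0],
    [0,14,0,0,0,0],
    [0,4,0,0,0,0],
    [0,3,0,0,0,0],
    [0,1.5,0,0,0,0],
    [0,0,0,0,0,0]
  ]
}}

```text
time_s: 28.88
ee_pos: [0.6238, -0.0025, 0.0215]
eef_rot: [-1.571, 0.001, -3.043]
force: [-1.0, -0.2, 2.0]
grip_width: 0.0217
```

Run:
```python
from dry import *
st()
shot("wrist","w21",(180,0,380,310),1.9)
shot("side","si21",(250,195,350,265),7)
```

```text
t 28.88 p [ 0.6238 -0.0025  0.0215] phi -84.33 ydir [ 0.001 -0.    -1.   ] F [-1.03 -0.17  2.02] g 0.0217 q [-0.06  0.62  1.44 -0.    1.08  1.41]
```

View pics/w21.png

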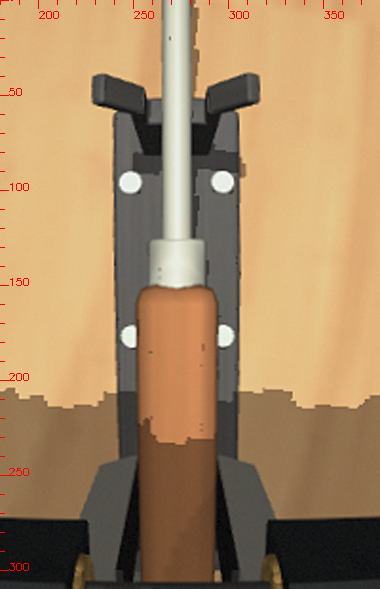

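View pics/si21.png

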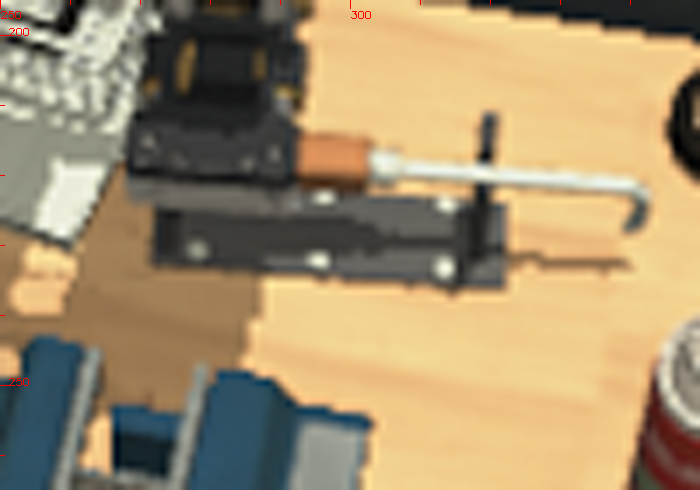

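{"method": "step_arm", "body": {
  "targets": [
    [0,0,0,0,0,0],
    [0,0,0,0,0,0],
    [0,0,0,0,0,0],
    [0,0,0,0,0,0],
    [0,-15,0,0,0,0],
    [0,-35,0,0,0,0],
    [0,-50,0,0,0,0],
    [0,-50,0,0,0,0],
    [0,-50,0,0,0,0],
    [20,-40,30,0,0,0],
    [30,0,40,0,0,0],
    [0,0,0,0,0,0]
  ],
  "gripper": 0.2
}}

```text
time_s: 30.48
ee_pos: [0.5795, -0.0792, 0.2628]
eef_rot: [-1.57, 0.002, -3.046]
force: [0.8, 0.0, -0.9]
grip_width: 0.0564
```

Run:
```python
from dry import *
st()
shot("wrist","w22")
shot("side","si22",(185,80,345,260),4)
shot("scene","sc22",(190,110,350,320),2.8)
```

```text
t 30.48 p [ 0.5795 -0.0792  0.2628] phi -84.5 ydir [ 0.002 -0.001 -1.   ] F [ 0.76  0.01 -0.86] g 0.0564 q [-0.2   0.33  1.28 -0.    1.53  1.28]
```

View pics/w22.png

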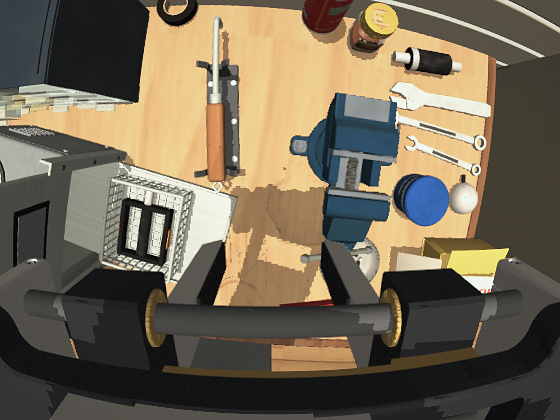

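View pics/si22.png

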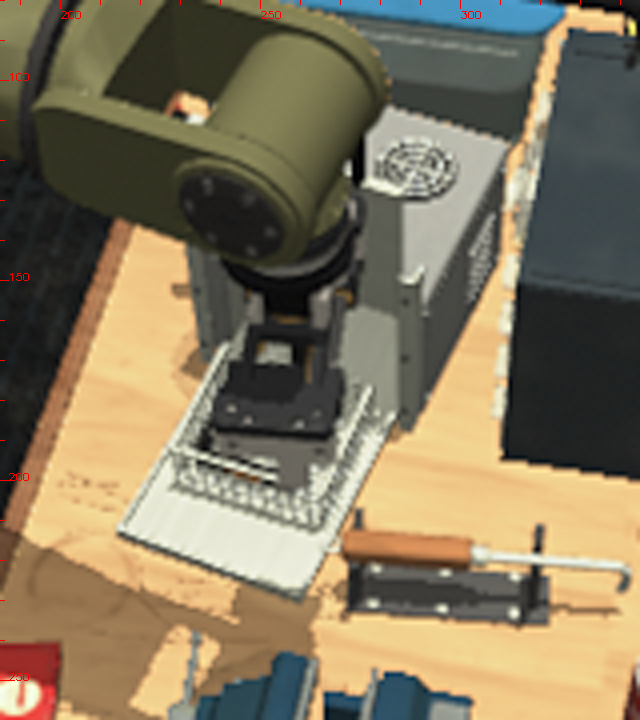

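View pics/sc22.png

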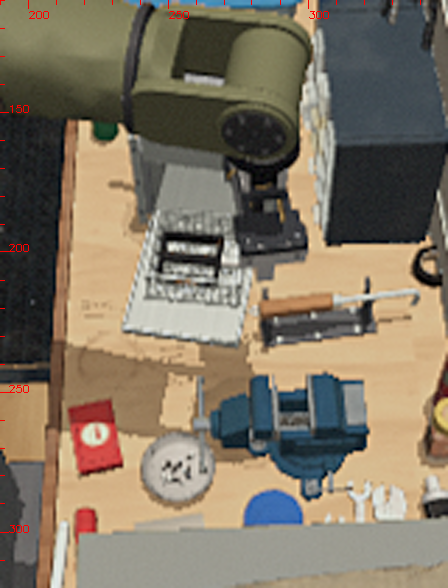

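Run:
```python
from dry import *
save(cv2.imread("pics/w22_full.png"),"w22z",(80,140,250,300),4.5)
```

```text
(no output)
```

View pics/w22z.png

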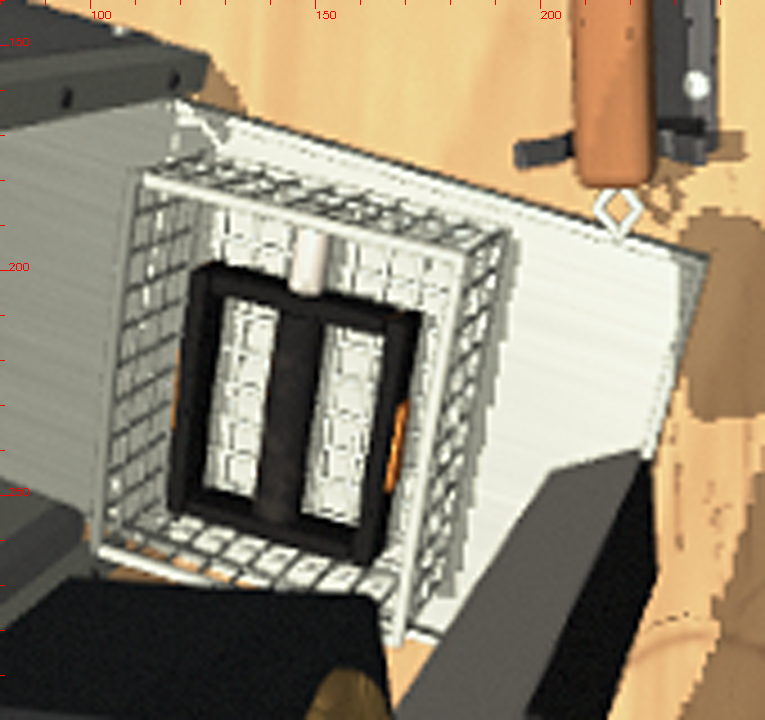

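Run:
```python
from dry import *
a=DP[2]; M=np.array([[np.cos(a),np.sin(a)],[-np.sin(a),np.cos(a)]])
pts=[wz(*q,.061)[:2] for q in ((111.1,178.9),(182.2,195.6),(168.9,282.2),(101.6,261.8))]
D=[(M@(x-np.array(DP[:2]))).round(4) for x in pts]; print(D,np.mean(D,0))
print(M@(wz(145.6,231,.032)[:2]-np.array(DP[:2])))
print(M@(wz(236.7,197.3,.014)[:2]-np.array(DP[:2])))
X=wz(217,228-46,.073)
b=.102
# hook axis vs cradle: bolts / handle
st()
```

```text
[array([-0.0272, -0.0621]), array([-0.1344, -0.0691]), array([-0.1425,  0.0601]), array([-0.0316,  0.0661])] [-0.083925 -0.00125 ]
[-0.08479642  0.00679311]
[-0.20202341 -0.0781045 ]
t 30.62 p [ 0.5808 -0.0766  0.2613] phi -84.32 ydir [ 0.  0. -1.] F [ 0.58  0.33 -0.35] g 0.0564 q [-0.19  0.33  1.28  0.    1.53  1.28]
```

{"method": "step_arm", "body": {
  "targets": [
    [20,-15,40,0,0,0],
    [30,-15,40,0,0,0],
    [30,-15,40,0,0,0],
    [30,0,40,0,0,0],
    [20,0,20,0,0,0],
    [0,0,0,0,0,0],
    [0,0,0,0,0,0]
  ]
}}

```text
time_s: 31.5
ee_pos: [0.4698, -0.2681, 0.3058]
eef_rot: [-1.571, -0.0, -3.042]
force: [0.7, -0.1, -0.6]
grip_width: 0.0562
```

Run:
```python
from dry import *
st()
shot("side","si23",(185,70,345,260),4)
shot("scene","sc23",(200,100,350,240),4)
st()
```

```text
t 31.5 p [ 0.4698 -0.2681  0.3058] phi -84.27 ydir [-0.  0. -1.] F [ 0.74 -0.06 -0.63] g 0.0562 q [-0.59  0.22  1.33  0.    1.6   0.88]
t 31.6 p [ 0.4698 -0.268   0.3057] phi -84.24 ydir [-0.  0. -1.] F [-0.24  1.04  0.08] g 0.0564 q [-0.59  0.22  1.33  0.    1.6   0.88]
```

View pics/si23.png

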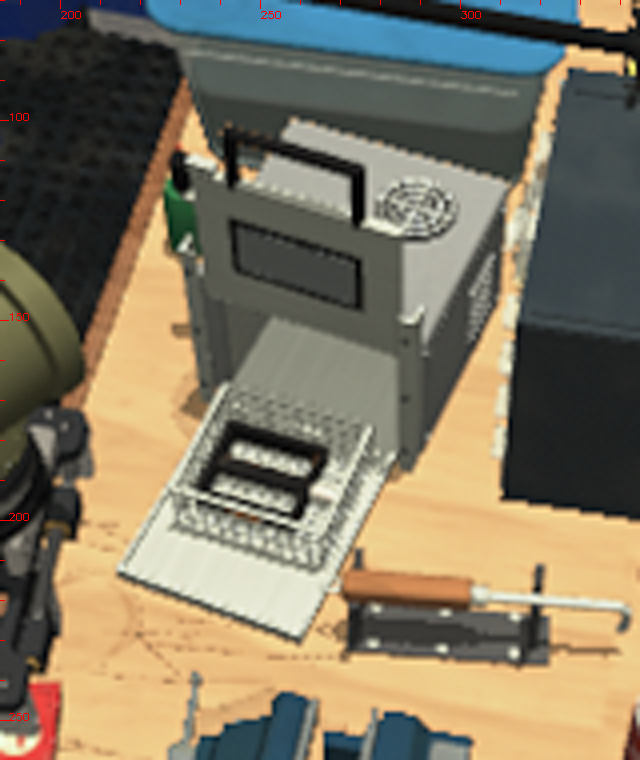

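View pics/sc23.png

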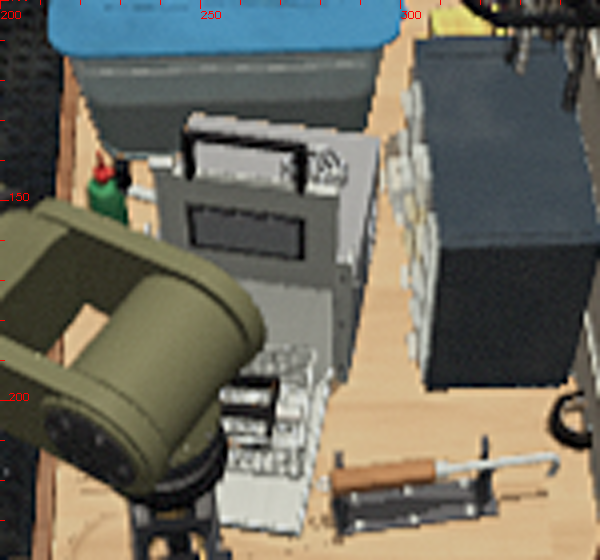

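```bash
python3 -c "
from station import job
print(job.hand_in())"
```

```text
the job is handed in; nothing more can be done
None
```

I did every step of the task and handed the job in at about 31.6 s of the 72 s allowed; no verdict came back.

**What I did**
- I turned the lever to its stop, about 1.35 rad, with the door still shut.
- I raised the door 130 mm by its bar.
- I drew the basket out with the hook, reaching in over the near rim. Pull forces stayed around 2 N.
- I laid the hook back in the cradle at the pose I took it from.

**Last checks**
- **Basket:** centred about 84 mm in front of the doorway and 1 mm off the middle line. It looked flat on the apron. A second reading from the side camera gave 87 mm.
- **Pedal:** lying in the basket, about 8 mm off centre.
- **Door and lever:** the last pictures show the door up and the lever knob in the off position.
- **Hook:** in both forks, with the bent end hanging down. The gripper let go within about 1 mm of where it had picked it up.
- **Bystanders:** I touched none of them, and those in view looked unmoved. I did not measure their positions.
- **Arm:** raised clear, touching nothing.

**What disagreed:** the real fingertips end about 25 mm short of the reported TCP. Because of this, my first attempt to grip the knob closed on air above it. I confirmed the offset in the wrist and side views and corrected for it afterwards.

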